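# Settle a bead tube on the push-to-run shaker

### The job

Take the bead tube that leans in the slanted wooden rest, stand it upright on the white tile and let go of it. Then take it again by its cap from above, lower it upright into the collar of the shaker and press the sprung pad gently but fully down, holding it there for one full second. Finally stand the tube upright back on the tile and let go, leaving the other things where they are.

Things in the scene. Friction and masses are not known exactly. Their poses are not given: they have to be found in the camera images.
- bead_tube: Capped plastic tube of seed beads, about 30 g, 74 mm long, 16 mm across (acts as 16 mm square, flats across its x and y axes; the white cap, the last 12 mm, is round). Origin: centre of its foot; z runs to the cap. At the start it leans in the rest at 45 degrees, cap up, its y axis level and across the rest. The only tube in the rest.
- rest: Fixed wooden tube rest, base 105x70x8 mm, origin under its centre. Tube's foot centre 30 mm along -x, 22 mm up; cap leans to +x, on a 12 mm wide bed. Two cheeks (12 to 32 mm along +x, 84 mm high, 19 mm apart) flank the cap, so it cannot be gripped there; the tube's sides are free from its foot to 50 mm along it, down to the base. It lifts straight up.
- tile: Fixed white ceramic tile, 150 mm (x) x 110 mm (y) x 9 mm thick, origin under its centre, so its top is 9 mm above the origin. A white jar stands on it, about 49 mm along +x; the -x half is free.
- shaker: Fixed grey push-to-run shaker, 110x110x50 mm, origin under its centre, knob on -x face. A central collar, 40 mm wide inside, 52 outside, rises to 85 mm. Inside is a flat rubber pad, 34 mm wide; its level differs each time and is not reported: at rest 12 to 22 mm below the rim, fully down 8 mm lower. Fingers must stay over 30 mm above the tube's foot to clear the rim. Never press above 40 N.
- collar_rim (a point): Centre of the opening at the top of the shaker's collar, 85 mm above the shaker's origin.
- pad (a joint): Travel of the sprung pad in m: 0 up at rest, 0.008 fully down on its stop. It needs about 2 N to start and 8 N to be fully down; beyond that it is solid.
- jar: White screw-top jar, 48 mm wide, 42 mm high, on the tile. Bystander; origin at its underside.
- frosted_pot: Frosted screw pot, 50 mm wide, 38 mm high. Bystander; origin at its underside.
- other_tube: Another capped bead tube, 16 mm wide, 74 mm high, standing on the table. Bystander; origin at its foot.
- vial: Small glass vial, 24 mm wide, 44 mm high. Bystander; origin at its underside.
- stamp: Wooden block stamp, 50 x 52 x 27 mm. Bystander; origin at its underside.
There are look-alikes about, which are no part of the job. Leave any red look-alike of the bead_tube alone.

How it is judged:
By the outcome, as a careful person would: the job done as asked, in the order asked, and still so for the second after the job is handed in, with the robot touching nothing.
It also fails if it takes over 64 s, if anything falls off the work surface, if the arm or the gripper's body presses on something with over 40 N, if the wrist force passes 120 N, or if a joint passes its speed limit or range.

### The arm

A 6-joint arm with a two-finger parallel gripper is mounted at the origin on the work surface; the furniture and walls round the work are solid. World frame = base frame: x ahead of the robot, y to its left, z up, the work surface at z = 0. Lengths are in m, angles in rad, forces in N, time in s.
With the tool pointing down it reaches from about 0.35 to 0.85 m from the base axis. Payload 8.1 kg.
Tool frame: the origin (TCP) lies at the very end of the fingers, on their centre line; the grasp point (between the pads) lies 19 mm behind it (robot.pinch_z is the distance from the TCP to the grasp point, in m); x points along the fingers, z is the direction in which the jaws open and shut, and the axes are right-handed (so a half turn about x gives the same grasp; the last joint's range is limited). The gripper opens to 93 mm and grips with 3 to 60 N. Pads are 15 mm wide; open, the fingers measure 128 mm over their backs; the gripper's body (75 mm by 188 mm) begins 65 mm behind the grasp point.
Start: joints at [-0.085, 0.13, 1.488, -0, 1.523, -0.085], TCP at [0.6, 0, 0.219] pointing down, gripper open.
Joint ranges: [-2.96, 2.96], [-0.89, 2.26], [0.02, 2.5], [-1.34, 4.48], [0, 2.73], [-2.66, 2.66]. Speed limits (rad/s): [2.39, 2.39, 2.79, 3.14, 3.14, 3.14].

### API

Orientations are given as a rotation vector (axis times angle).
In Python, from plant import robot, optics, ticket gives the robot as it stands.
- The arm moves only by the tool jog_arm, never from a script. Its argument "targets" is a list of rows, each a list of 7 numbers: the shift along the tool's x, y, z in cm, then the turn, a rotation vector about the tool's x, y, z in degrees, then the closure, from 0 (fully open) to 1 (shut). In form: [[dx, dy, dz, ax, ay, az, grip], ...]. A call has 1 to 5 rows; each row is the pose to reach, as a shift and turn from the pose measured when the call began, along the tool's axes at that moment; what a row does not reach only later rows make up. A row lasts 1/8 s, in which the tool goes at most 62.5 mm and 10.7 degrees, less where a joint would pass 70% of its speed; a pose out of reach is approached as far as the arm can. A call with a gripper value outside its range is refused whole. The fingers move at their own pace and stop on an object; "squeeze" is the grip in N (left out, the last holds). Time passes only in rows, so rows that repeat a pose let the fingers close. It gives the time, the measured TCP pose, the force and the opening at its end, in the units of the state.
- robot.read_state(): the state, without advancing time (a new reading comes with each control period).
- optics.read_camera(name): name is "scene" or "side" or "wrist"; returns a dict with "frame" (384x512x3 uint8, red, green, blue), "vertical_fov" (degrees; the focal length in pixels is half the picture's height over the tangent of half this angle, whatever the lens; pixels are square), "cx", "cy" (the principal point, pixels), "R" (3x3) and "t" (3): a world point X has camera coordinates R X + t. Camera axes: x right, y down, z forward; pixel columns grow to the right and rows downward; lengths in m; the calibration is good to about 2 mm. A picture is of the moment at which its call begins. There is no depth.
- ticket.close_job(): hands the job in, once; it reports no verdict.
The state is a dict: "t": time; "q": joint angles; "dq": joint speeds; "joint_torque": joint torques, N m; "tool_pos": TCP position; "orientation": TCP orientation; "force": force on the tool from outside, world axes, zero at the start; "wrist_torque": the same for the moment, N m; "opening": finger opening in m.
Only numpy, scipy, OpenCV 4.12 (cv2) and the standard library are available. Lean on these libraries where they do the work, as an engineer would, in place of code of your own. Each camera call takes 0.05 s, during which the arm holds its last target.

## Working session

There is one attempt and no reset: what is moved stays moved. The work goes in short steps, Python scripts to look and compute and a tool call to move; the robot and the scene stay as the last step left them, time stands still between calls to the robot, and variables do not carry over. Pictures are saved under pics/ and viewed, and the job is handed in when it is done.

Besides the shell and the picture viewer there is one more tool, called after ">>>" as a command line: name --pt "numbers of a row" for each row, then --argument value for the rest. jog_arm: Moves the arm, as the interface text tells. Its arguments: {"type":"object","properties":{"targets":{"type":"array"},"squeeze":{"type":"number"}},"required":["targets"]}

```bash
mkdir -p pics; ls
python3 - <<'E'
from plant import robot, optics, ticket
import cv2
print(robot.read_state(), robot.pinch_z)
for n in ["scene","side","wrist"]:
    c=optics.read_camera(n)
    print(n,c["vertical_fov"],c["cx"],c["cy"],c["R"],c["t"])
    cv2.imwrite(f"pics/{n}0.png",cv2.cvtColor(c["frame"],cv2.COLOR_RGB2BGR))
E
```

```text
pics
{'t': 0.0, 'q': array([-8.53952755e-02,  1.31151117e-01,  1.48929926e+00, -1.53425961e-05,
        1.52297737e+00, -8.53735551e-02]), 'dq': array([ 0.00057056, -0.00031337, -0.00031059, -0.00026547, -0.00128585,
       -0.00068047]), 'joint_torque': array([-1.61290725e-03, -5.59853125e+01, -4.91755986e+01,  7.67333270e-02,
        3.59135563e-02, -2.97389461e-04]), 'tool_pos': array([5.99427172e-01, 6.84073110e-05, 2.17582469e-01]), 'orientation': array([1.27425794e-04, 1.57262604e+00, 9.44732827e-05]), 'force': array([0.94300505, 0.58176334, 0.18762282]), 'wrist_torque': array([-0.02458439,  0.01329409, -0.0410721 ]), 'opening': 0.09284540631444678} 0.0188
scene 50.06397631399265 259.6501835127155 192.5718783887115 [[ 0.694271   -0.71970826 -0.0027919 ]
 [-0.54060255 -0.5189269  -0.66216596]
 [ 0.47511752  0.46123193 -0.74935202]] [-0.35718847  0.34273644  0.80676319]
side 49.76277139274163 255.97865293673456 191.24890762699795 [[-0.84698682 -0.53148573  0.01167299]
 [-0.24262412  0.36692703 -0.89805239]
 [ 0.47301889 -0.76347068 -0.43973362]] [0.46504462 0.18359239 0.6806253 ]
wrist 59.53303818735753 255.6514222086245 192.17144570373634 [[ 0.99999692 -0.00186236 -0.00163995]
 [-0.00139201 -0.96809537  0.25057818]
 [-0.0020543  -0.25057512 -0.96809498]] [-0.59950315 -0.02763905  0.38925784]
```

View pics/scene0.png

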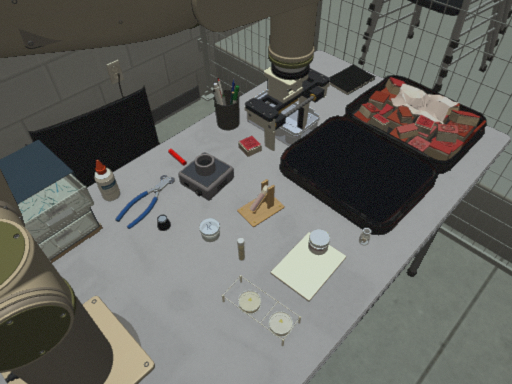

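View pics/side0.png

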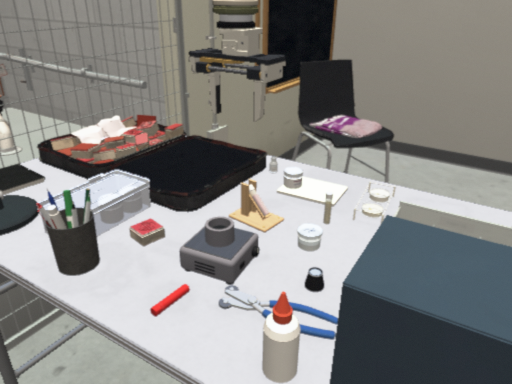

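View pics/wrist0.png

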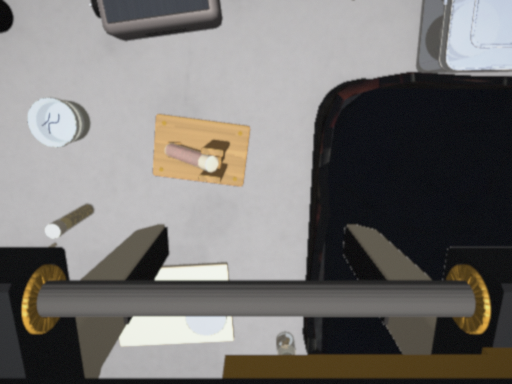

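```bash
cat > h.py <<'E'
import numpy as np, cv2
from plant import robot, optics, ticket
from scipy.spatial.transform import Rotation as Ro
def cam(n,save=None):
    c=optics.read_camera(n)
    if save: cv2.imwrite(f"pics/{save}.png",cv2.cvtColor(c["frame"],cv2.COLOR_RGB2BGR))
    c["f"]=192/np.tan(np.radians(c["vertical_fov"])/2)
    return c
def ray(c,u,v):
    R=np.array(c["R"]);t=np.array(c["t"])
    d=R.T@np.array([(u-c["cx"])/c["f"],(v-c["cy"])/c["f"],1]); return -R.T@t,d/np.linalg.norm(d)
def onz(c,u,v,z):
    o,d=ray(c,u,v); return o+d*(z-o[2])/d[2]
def tri(*obs):
    A=np.zeros((3,3));b=np.zeros(3);L=[]
    for c,u,v in obs:
        o,d=ray(c,u,v);P=np.eye(3)-np.outer(d,d);A+=P;b+=P@o;L.append((o,P))
    x=np.linalg.solve(A,b); return x,[round(1000*np.linalg.norm(P@(x-o)),1) for o,P in L]
def proj(c,X):
    p=np.array(c["R"])@np.array(X)+np.array(c["t"]); return p[:2]/p[2]*c["f"]+[c["cx"],c["cy"]]
def crop(c,u0,v0,u1,v1,k,name):
    im=cv2.cvtColor(c["frame"],cv2.COLOR_RGB2BGR)[v0:v1,u0:u1]
    cv2.imwrite(f"pics/{name}.png",cv2.resize(im,None,fx=k,fy=k,interpolation=cv2.INTER_CUBIC))
E
python3 - <<'E'
from h import *
s=cam("scene");d=cam("side");w=cam("wrist")
crop(s,170,120,350,300,3,"s1"); crop(d,170,150,350,290,4,"d1"); crop(w,20,80,260,260,3,"w1")
E
```

```text
(no output)
```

View pics/s1.png

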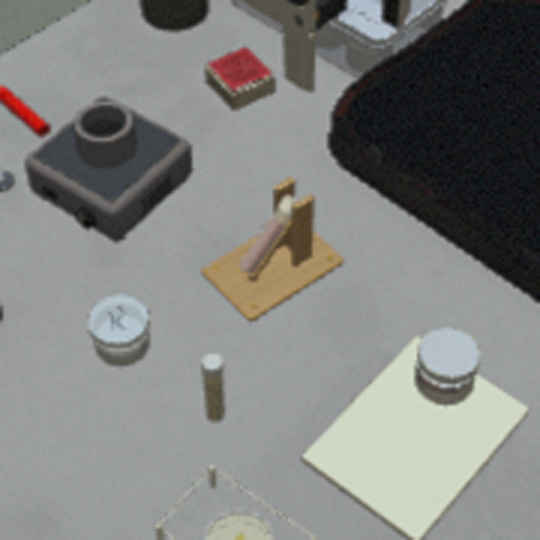

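View pics/d1.png

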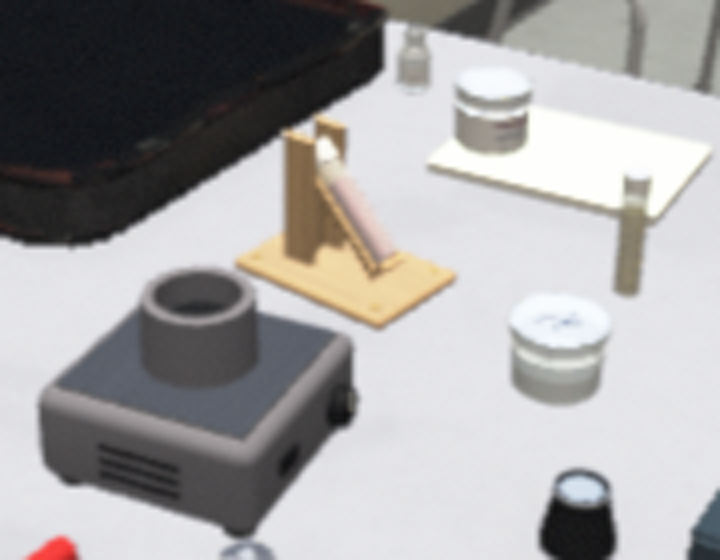

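View pics/w1.png

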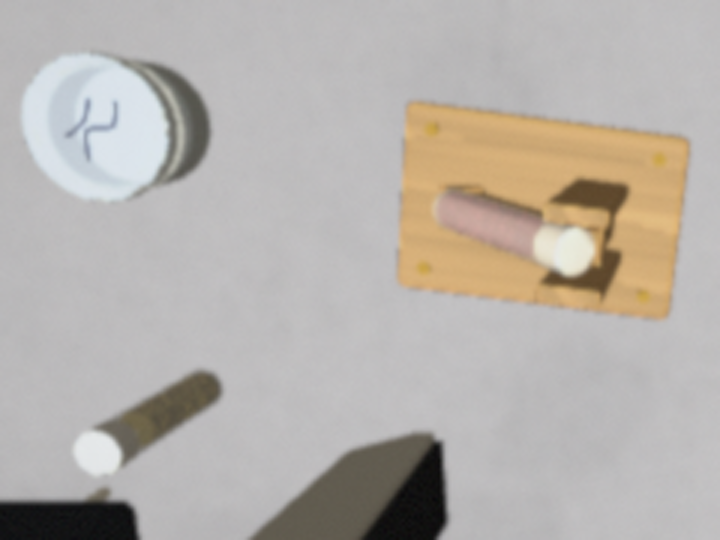

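Candidates for the tube: the pink one leaning in the wooden rest (scene 262,202; wrist 190,154), the standing tan tube (scene 241,248; wrist 53,230), the red one lying down (scene 178,156). The one in the rest is the match; the crops show its pink beads and white cap between the cheeks.

Run:
```python
from h import *
s=cam("scene");d=cam("side");w=cam("wrist")
np.set_printoptions(precision=4,suppress=True)
def mask(c,lo,hi,box):
    hsv=cv2.cvtColor(c["frame"],cv2.COLOR_RGB2HSV);m=cv2.inRange(hsv,lo,hi)
    k=np.zeros_like(m);u0,v0,u1,v1=box;k[v0:v1,u0:u1]=255
    return m&k
# wood rest base in wrist
m=mask(w,(8,60,60),(28,255,255),(145,100,262,200))
m=cv2.morphologyEx(m,cv2.MORPH_CLOSE,np.ones((15,15)))
ct=max(cv2.findContours(m,0,2)[0],key=cv2.contourArea)
P=np.array([onz(w,u,v,0.008)[:2] for u,v in ct[:,0]]).astype(np.float32)
r=cv2.minAreaRect(P*1000);print("rest wrist",r)
# tube body pink, wrist
hsv=cv2.cvtColor(w["frame"],cv2.COLOR_RGB2HSV)
print(hsv[148:160:2,175],hsv[160,208],hsv[120,200])
for n,c,b in (("s",s,(220,170,320,240)),("d",d,(220,170,300,240))):
    hsv=cv2.cvtColor(c["frame"],cv2.COLOR_RGB2HSV)
    mm=mask(c,(8,80,60),(28,255,255),b); print(n,cv2.boundingRect(mm))
# tile
for n,c,b in (("s",s,(265,225,350,305)),("d",d,(270,170,355,210))):
    f=c["frame"].astype(int)
    hs=cv2.cvtColor(c["frame"],cv2.COLOR_RGB2HSV)
    print(n,c["frame"][270 if n=="s" else 190,300 if n=="s" else 318],c["frame"][300 if n=="s" else 205,330 if n=="s" else 250])
# collar rim centers
# rim outer ellipse: crop coords
print(tri((s,170+104/3,120+119/3),(d,170+198/4,150+295/4)))
print("cap top",tri((s,170+287/3,120+204/3),(d,170+325/4,150+146/4),(w,20+575/3,80+250/3)))
print("other top",tri((s,170+212/3,120+360/3),(d,170+636/4,150+175/4),(w,20+98/3,80+452/3)))
# tile corners scene/side top face: left, bottom? 
print("tile A",tri((s,170+303/3,120+456/3),(d,170+657/4,150+214/4)))
print("tile B",tri((s,170+418/3,120+534/3),(d,170+712/4,150+152/4)))
print("tile C",tri((s,170+417/3,120+338/3),(d,170+430/4,150+160/4)))
for u,v in [(303,456),(418,534),(527,408),(417,338)]: print(onz(s,170+u/3,120+v/3,.009))
for u,v in [(657,214),(712,152),(430,160)]: print(onz(d,170+u/4,150+v/4,.009))
```

```text
rest wrist ((537.5858154296875, 20.5394344329834), (69.2901840209961, 103.81932067871094), 82.38612365722656)
[[  7  55 185]
 [  8  55 196]
 [  6  53 202]
 [  7  53 198]
 [  7  56 188]
 [ 14  81 192]] [ 38  13 235] [ 18 110 201]
s (237, 180, 47, 47)
d (230, 180, 53, 52)
s [208 215 197] [150 152 151]
d [254 254 252] [111  90  64]
(array([0.5068, 0.1923, 0.0821]), [np.float64(0.7), np.float64(0.7)])
cap top (array([0.5553, 0.0156, 0.0707]), [np.float64(2.1), np.float64(2.8), np.float64(3.7)])
other top (array([ 0.3994, -0.0508,  0.0704]), [np.float64(1.1), np.float64(0.6), np.float64(0.8)])
tile A (array([ 0.415 , -0.1314,  0.0071]), [np.float64(0.8), np.float64(0.8)])
tile B (array([ 0.423 , -0.2356,  0.0055]), [np.float64(3.8), np.float64(3.8)])
tile C (array([ 0.5624, -0.1228,  0.0057]), [np.float64(0.1), np.float64(0.1)])
[ 0.415  -0.1319  0.009 ]
[ 0.4256 -0.2358  0.009 ]
[ 0.5677 -0.229   0.009 ]
[ 0.5602 -0.1242  0.009 ]
[ 0.4127 -0.1273  0.009 ]
[ 0.4162 -0.2255  0.009 ]
[ 0.5593 -0.117   0.009 ]
```

>>> jog_arm --pt "1.5 0.5 -1.4 10 0 0 0" --pt "3 1 -2.8 20 0 0 0" --pt "4 1.5 -4.2 30 0 0 0" --pt "5 1.8 -5.6 40 0 0 0" --pt "5 2.1 -7 50 0 0 0"

```text
t: 1.08
tool_pos: [0.5288, 0.0212, 0.1675]
orientation: [0.685, 1.462, -0.687]
force: [-0.7, 0.0, 0.1]
opening: 0.0929
```

>>> jog_arm --pt "0 0 0 10 0 0 0" --pt "0 0 0 20 0 0 0" --pt "0 0 0 30 0 0 0" --pt "0 0 0 40 0 0 0" --pt "0 0 0 47.6 0 0 0"

```text
t: 1.7
tool_pos: [0.5289, 0.0212, 0.1676]
orientation: [1.313, 1.139, -1.315]
force: [0.1, 0.3, -0.3]
opening: 0.0927
```

Run:
```python
from h import *
np.set_printoptions(precision=4,suppress=True)
s=robot.read_state();print(s["t"],s["tool_pos"],s["q"],Ro.from_rotvec(s["orientation"]).as_matrix())
w=cam("wrist","w2");print(-w["R"].T@w["t"])
```

```text
1.7 [0.5289 0.0212 0.1676] [-0.0568 -0.0298  1.7475  0.      1.4255  1.6573] [[-0.0016  0.9897 -0.1428]
 [ 0.0001 -0.1428 -0.9897]
 [-1.     -0.0016  0.0001]]
[0.5985 0.0113 0.3326]
```

View pics/w2.png

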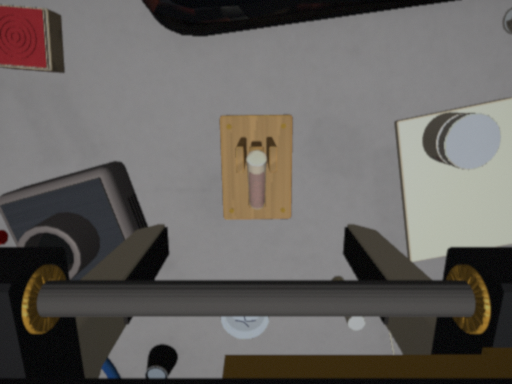

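Run:
```python
from h import *
np.set_printoptions(precision=4,suppress=True)
w=cam("wrist")
hsv=cv2.cvtColor(w["frame"],cv2.COLOR_RGB2HSV)
m=cv2.inRange(hsv,(8,60,60),(28,255,255));m[:100]=0;m[230:]=0;m[:,:210]=0;m[:,305:]=0
m=cv2.morphologyEx(m,cv2.MORPH_CLOSE,np.ones((25,25)))
ct=max(cv2.findContours(m,0,2)[0],key=cv2.contourArea)
P=np.array([onz(w,u,v,0.008)[:2] for u,v in ct[:,0]]).astype(np.float32)
print("rest",cv2.minAreaRect(P*1000))
p=cv2.inRange(hsv,(0,30,60),(10,80,255))|cv2.inRange(hsv,(165,30,60),(180,80,255));p[:150]=0;p[215:]=0;p[:,:240]=0;p[:,275:]=0
ys,xs=np.nonzero(p)
for y in range(ys.min(),ys.max()+1,4): print(y,xs[ys==y].min(),xs[ys==y].max())
# shrink: rays at mid body: pink axis at height: local s
crop(w,210,100,310,230,5,"w3")
wh=cv2.inRange(hsv,(0,0,190),(180,50,255));wh[:140]=0;wh[180:]=0;wh[:,:235]=0;wh[:,280:]=0
print("cap",cv2.boundingRect(wh))
for z in (.008,): print([onz(w,u,v,.009) for u,v in ((396,122),(411,261))])
```

```text
rest ((537.7332153320312, 19.9349308013916), (69.045654296875, 103.93377685546875), 82.44292449951172)
172 263 263
176 250 263
180 250 263
184 250 263
188 250 263
192 250 263
196 251 263
200 250 263
204 252 262
cap (0, 0, 0, 0)
[array([ 0.5624, -0.1173,  0.009 ]), array([ 0.416 , -0.1264,  0.009 ])]
```

View pics/w3.png

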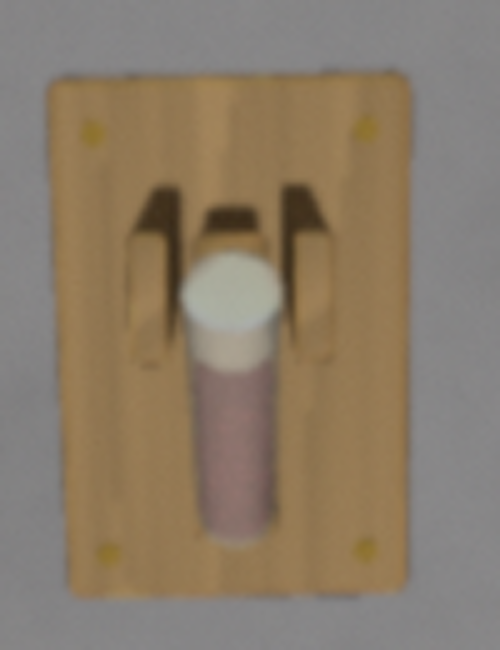

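Run:
```python
from h import *
np.set_printoptions(precision=4,suppress=True)
w=cam("wrist")
w0={"R":np.array([[0.99999692,-0.00186236,-0.00163995],[-0.00139201,-0.96809537,0.25057818],[-0.0020543,-0.25057512,-0.96809498]]),"t":np.array([-0.59950315,-0.02763905,0.38925784]),"f":w["f"],"cx":w["cx"],"cy":w["cy"]}
print("cap",tri((w0,20+575/3,80+250/3),(w,210+231/5,100+291/5)))
# pink/cap boundary centre (top surface) and foot end
print("bound",tri((w0,20+536/3,80+240/3),(w,210+233/5,100+366/5)))
print("foot",tri((w0,20+443/3,80+208/3),(w,210+236/5,100+537/5)))
c,s=np.cos(np.radians(-7.56)),np.sin(np.radians(-7.56))
f=lambda S:np.array([.5377+c*(-.03+.7071*S),.0200+s*(-.03+.7071*S),.022+.7071*S])
print("pred tip,grasp",f(.074),f(.030))
print("rim",tri((w0,0,0),(w,0,0))[1])
st=robot.read_state();R=Ro.from_rotvec(st["orientation"]).as_matrix()
g=f(.030);g[2]-=.0188
print("move cm",100*R.T@(g-st["tool_pos"]), "yaw err of jaw",np.degrees(np.arctan2(R[0,2],-R[1,2])))
```

```text
cap (array([0.5583, 0.0172, 0.0722]), [np.float64(0.2), np.float64(0.2)])
bound (array([0.5446, 0.0188, 0.0628]), [np.float64(0.3), np.float64(0.3)])
foot (array([0.5049, 0.0241, 0.0256]), [np.float64(1.1), np.float64(1.1)])
pred tip,grasp [0.5598 0.0171 0.0743] [0.529  0.0212 0.0432]
rim [np.float64(35.4), np.float64(35.4)]
move cm [14.3159  0.0396  0.0004] yaw err of jaw -7.796663590358035
```

>>> jog_arm --pt "4 0 0 -0.6 0 0 0.3" --pt "8 0 0 -0.6 0 0 0.4" --pt "11 0 0 -0.6 0 0 0.4" --pt "13.3 0 0 -0.6 0 0 0.4" --pt "14.3 0 0 -0.6 0 0 0.4" --squeeze 20

```text
t: 2.48
tool_pos: [0.5275, 0.0213, 0.023]
orientation: [1.297, 1.152, -1.302]
force: [0.2, 0.7, -0.3]
opening: 0.0559
```

Run:
```python
from h import *
w=cam("wrist","w4");s=cam("scene");d=cam("side");crop(s,210,130,310,240,5,"s4");crop(d,190,140,310,240,5,"d4")
print(robot.read_state()["tool_pos"],robot.read_state()["opening"])
a=cv2.imread("pics/s4.png");b=cv2.imread("pics/d4.png");b=cv2.resize(b,(450,int(500*450/600)));a=cv2.resize(a,(341,375))
cv2.imwrite("pics/sd4.png",np.hstack([a,b]))
```

```text
[0.52862109 0.02122097 0.02473816] 0.0555758934297357
```

View pics/sd4.png

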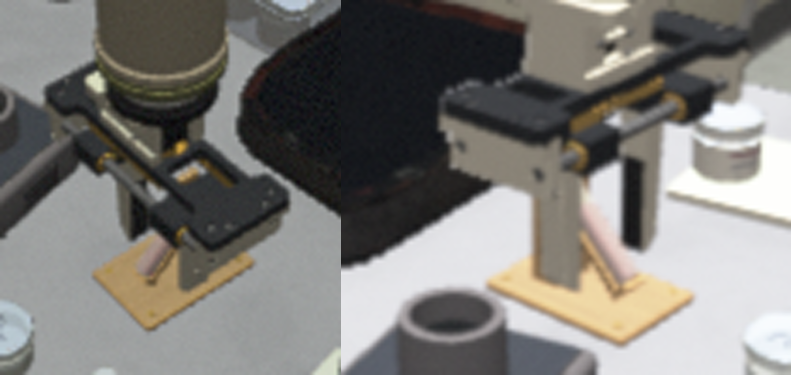

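Crops show the fingers straddling the pink tube midway along its body, clear of the cheeks. Close.

>>> jog_arm --pt "0 0 0 0 0 0 1" --pt "0 0 0 0 0 0 1" --pt "0 0 0 0 0 0 1" --pt "0 0 0 0 0 0 1" --pt "0 0 0 0 0 0 1" --squeeze 25

```text
t: 3.25
tool_pos: [0.5287, 0.0212, 0.0249]
orientation: [1.299, 1.149, -1.302]
force: [-0.2, 0.5, 0.8]
opening: 0.015
```

>>> jog_arm --pt "-1 0 0 0 0 0 1" --pt "-4 0 0 0 0 0 1" --pt "-8 0 0 0 0 0 1" --pt "-12 0 0 0 0 0 1" --pt "-14 0 0 0 0 0 1"

```text
t: 3.88
tool_pos: [0.5303, 0.0211, 0.1685]
orientation: [1.301, 1.146, -1.298]
force: [0.8, 0.2, -0.5]
opening: 0.0152
```

Run:
```python
from h import *
w=cam("wrist");crop(w,140,80,380,260,3,"w5")
np.set_printoptions(precision=4,suppress=True)
st=robot.read_state();print(st["tool_pos"],st["opening"],Ro.from_rotvec(st["orientation"]).as_matrix())
s=cam("scene");d=cam("side");crop(s,220,80,320,220,4,"s5");crop(d,190,90,310,240,4,"d5")
print(st["q"])
```

```text
[0.5313 0.0211 0.1707] 0.015809931108211352 [[ 0.0051  0.9923 -0.1239]
 [-0.0003 -0.1239 -0.9923]
 [-1.      0.0051 -0.0004]]
[-0.0568 -0.0323  1.7442  0.      1.4245  1.6383]
```

View pics/d5.png

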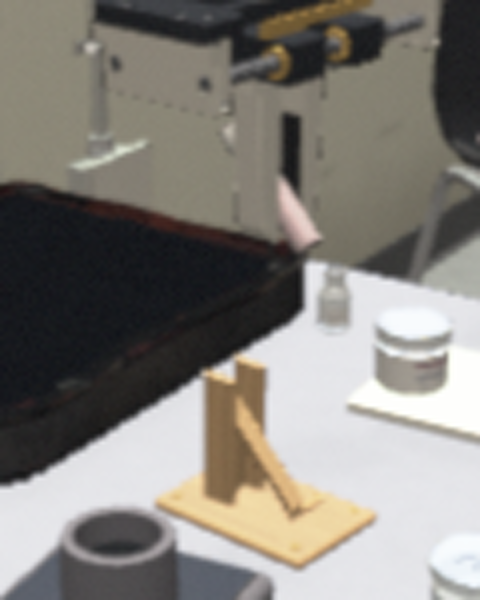

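View pics/w5.png

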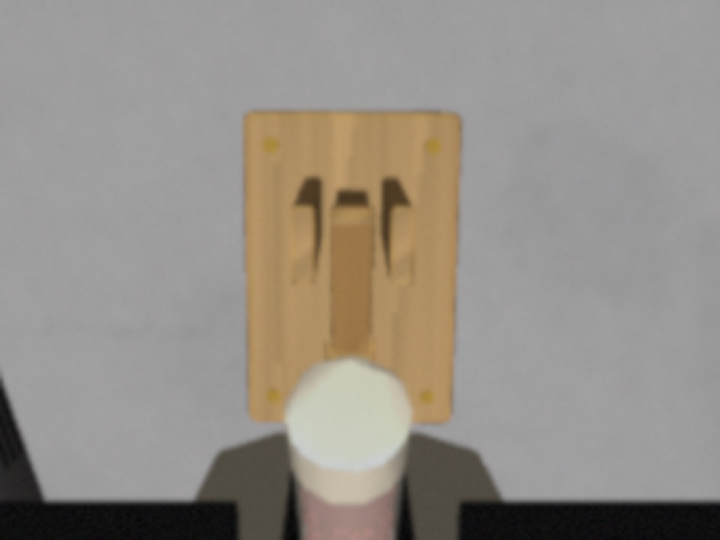

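```bash
cat >> h.py <<'E'
def plan(pos,R1):
    "tool-frame shift (cm) and rotvec (deg) from the present pose to pos,R1"
    st=robot.read_state();R=Ro.from_rotvec(st["orientation"]).as_matrix()
    return np.round(100*R.T@(np.array(pos)-st["tool_pos"]),2),np.round(np.degrees(Ro.from_matrix(R.T@R1).as_rotvec()),2)
def ori(yaw,tilt):
    "fingers down, tilted forward by tilt deg toward yaw deg; jaw z horizontal to the right (-y at yaw 0)"
    y,t=np.radians(yaw),np.radians(tilt);f=np.array([np.cos(y),np.sin(y),0]);k=np.array([0,0,1.])
    x=np.sin(t)*f-np.cos(t)*k; z=np.array([np.sin(y),-np.cos(y),0]); return np.column_stack([x,np.cross(z,x),z])
E
python3 - <<'E'
from h import *
R=ori(-21.7,45);print(R, np.linalg.det(R))
g=np.array([.454,-.181,.039+.10]);print(plan(g+.0188*R[:,0],R))
E
```

```text
[[ 0.65699594  0.65699594 -0.36974676]
 [-0.26145044 -0.26145044 -0.92913257]
 [-0.70710678  0.70710678  0.        ]] 1.0
(array([ 4.08, -3.75, 21.34]), array([13.81, -5.74, 44.67]))
```

>>> jog_arm --pt "0 -0.7 4 2.8 -1.1 8.9 1" --pt "0.5 -1.5 8.5 5.5 -2.3 17.9 1" --pt "1.5 -2.2 12.8 8.3 -3.4 26.8 1" --pt "3 -3 17 11 -4.6 35.7 1" --pt "4.1 -3.75 21.3 13.8 -5.7 44.7 1"

```text
t: 4.65
tool_pos: [0.5137, -0.2072, 0.1554]
orientation: [1.608, 0.343, -0.919]
force: [1.9, 1.9, -1.2]
opening: 0.0155
```

Run:
```python
from h import *
np.set_printoptions(precision=4,suppress=True)
R=ori(-21.7,45)
s=cam("scene","s6");d=cam("side","d6")
g=np.array([.454,-.181,.039+.10]);print(plan(g+.0188*R[:,0],R))
st=robot.read_state();print(st["tool_pos"],st["q"],st["opening"],st["force"])
crop(s,190,120,350,300,4,"s6b"),crop(d,250,80,400,240,4,"d6b")
```

```text
(array([-1.95, -4.49, -0.41]), array([-0.25,  0.3 ,  2.08]))
[ 0.5076 -0.2071  0.142 ] [-0.565  -0.7092  2.4979  0.2093  0.6222  1.2674] 0.015247173852508147 [-1.0107  0.4115 -1.7061]
```

View pics/s6.png

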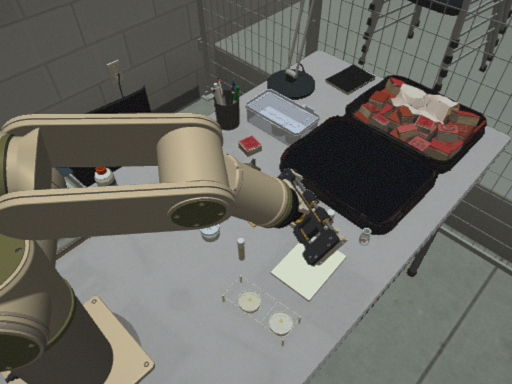

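View pics/d6b.png

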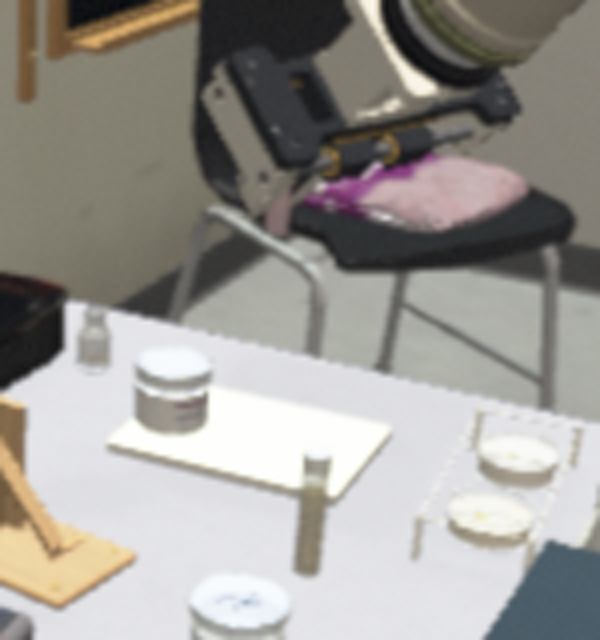

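Reach limit: joint 3 is at its stop with the body leaning towards the base. I'll lean the gripper sideways (body to -y) instead, via a near-vertical waypoint.

Run:
```python
from h import *
R=ori(25,12)
g=np.array([.47,-.181,.20]);print(plan(g+.0188*R[:,0],R))
s=cam("scene");d=cam("side")
for u,v in [(241,280),(250,302),(281,323),(300,318)]: print(onz(s,u,v,.0))
```

```text
(array([-5.76, -0.38, -1.28]), array([-42.25,  22.  , -29.13]))
[ 0.35664703 -0.09344253  0.        ]
[ 0.33256612 -0.14622014  0.        ]
[ 0.34395163 -0.2269481   0.        ]
[ 3.80136956e-01 -2.48598264e-01 -1.11022302e-16]
```

>>> jog_arm --pt "-2 -0.1 -0.3 -8.4 4.4 -5.8 1" --pt "-4 -0.2 -0.5 -16.8 8.8 -11.6 1" --pt "-5.7 -0.3 -0.8 -25 13 -17.4 1" --pt "-5.7 -0.4 -1 -33.5 17.5 -23.2 1" --pt "-5.7 -0.4 -1.3 -42 22 -29 1"

```text
t: 5.48
tool_pos: [0.472, -0.174, 0.1771]
orientation: [1.029, 1.258, -0.728]
force: [-0.1, 0.3, -1.1]
opening: 0.0158
```

Run:
```python
from h import *
np.set_printoptions(precision=4,suppress=True)
R=ori(95,45)
g=np.array([.454,-.181,.039+.1]);print(plan(g+.0188*R[:,0],R))
st=robot.read_state();print(st["tool_pos"],st["q"],Ro.from_rotvec(st["orientation"]).as_matrix())
```

```text
(array([ 4.7 , -2.57, -1.31]), array([-63.24,  34.3 ,  27.98]))
[ 0.472  -0.174   0.1771] [-0.5974 -0.259   1.9533  0.1929  1.3407  0.5228] [[ 0.1948  0.8932  0.4052]
 [ 0.0932  0.3944 -0.9142]
 [-0.9764  0.2159 -0.0064]]
```

>>> jog_arm --pt "0.5 -0.3 -0.1 -8.4 4.6 3.7 1" --pt "1 -0.6 -0.3 -16.8 9.1 7.4 1" --pt "1.5 -0.9 -0.4 -25.2 13.7 11.2 1" --pt "1.9 -1.2 -0.5 -33.6 18.2 14.9 1" --pt "2.3 -1.3 -0.6 -42 22.8 18.6 1"

```text
t: 6.1
tool_pos: [0.4612, -0.1694, 0.1503]
orientation: [0.742, 1.488, 0.218]
force: [-0.7, -0.2, -1.3]
opening: 0.0155
```

Run:
```python
from h import *
np.set_printoptions(precision=4,suppress=True)
R=ori(95,45)
g=np.array([.454,-.181,.039+.06]);print(plan(g+.0188*R[:,0],R))
st=robot.read_state();print(st["tool_pos"],st["q"])
```

```text
(array([ 5.28, -3.79, -0.28]), array([-21.03,  11.1 ,   9.1 ]))
[ 0.4612 -0.1694  0.1503] [-0.8289  0.1506  1.7229  0.4819  1.6525 -0.5382]
```

>>> jog_arm --pt "1.5 -1 -0.1 -8.4 4.4 3.6 1" --pt "3 -2 -0.2 -16.8 8.9 7.3 1" --pt "4.5 -3 -0.3 -21 11.1 9.1 1" --pt "5.3 -3.8 -0.3 -21 11.1 9.1 1" --pt "5.3 -3.8 -0.3 -21 11.1 9.1 1"

```text
t: 6.72
tool_pos: [0.4518, -0.1661, 0.0844]
orientation: [0.555, 1.518, 0.681]
force: [-0.2, 0.3, -0.5]
opening: 0.0155
```

Run:
```python
from h import *
np.set_printoptions(precision=4,suppress=True)
R=ori(95,45)
g=np.array([.454,-.181,.039+.005]);print(plan(g+.0188*R[:,0],R))
st=robot.read_state();print(st["tool_pos"],st["q"],st["force"])
s=cam("scene");d=cam("side")
crop(s,220,170,370,310,5,"s7");crop(d,250,120,400,240,5,"d7")
```

```text
(array([ 3.67, -3.92,  0.12]), array([-0.19, -0.14, -0.11]))
[ 0.4518 -0.1661  0.0844] [-0.8172  0.4759  1.5434  0.4609  1.7694 -0.9638] [-0.1647  0.2697 -0.4754]
```

View pics/s7.png

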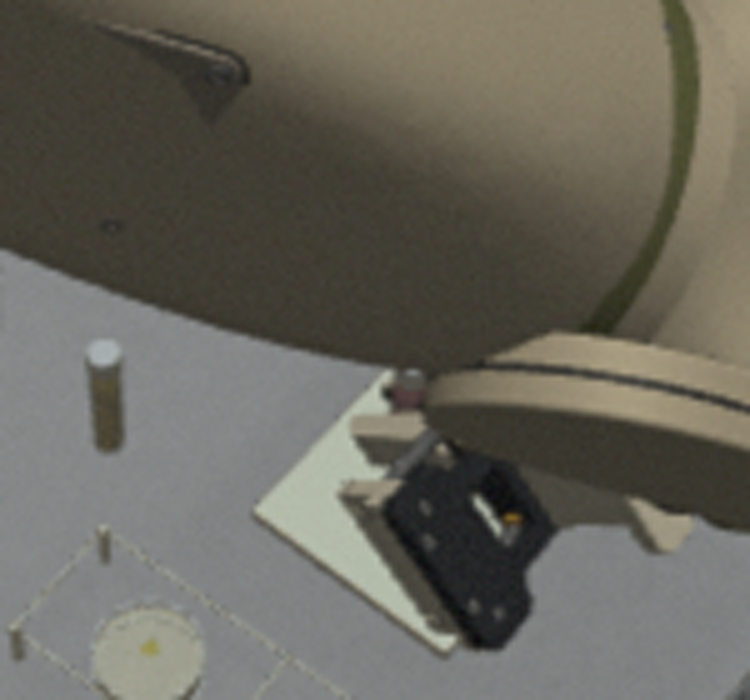

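View pics/d7.png

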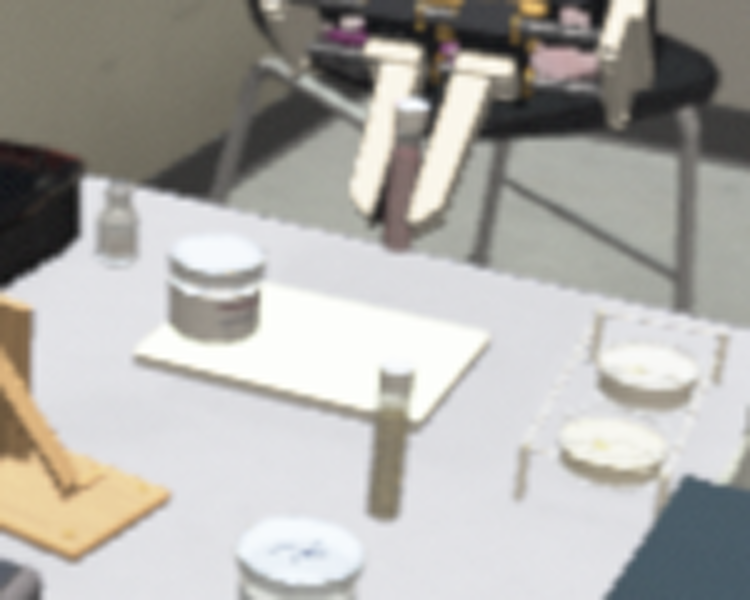

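>>> jog_arm --pt "1.2 -1.3 0 -0.2 -0.1 -0.1 1" --pt "2.4 -2.6 0.1 -0.2 -0.1 -0.1 1" --pt "3.3 -3.5 0.1 -0.2 -0.1 -0.1 1" --pt "3.6 -3.9 0.1 -0.2 -0.1 -0.1 1" --pt "3.7 -3.9 0.1 -0.2 -0.1 -0.1 1"

```text
t: 7.45
tool_pos: [0.4536, -0.1685, 0.032]
orientation: [0.549, 1.513, 0.681]
force: [-1.0, -0.0, -0.3]
opening: 0.0152
```

Run:
```python
from h import *
np.set_printoptions(precision=4,suppress=True)
R=ori(95,45)
g=np.array([.454,-.181,.039]);print(plan(g+.0188*R[:,0],R))
st=robot.read_state();print(st["tool_pos"],st["force"])
s=cam("scene");d=cam("side")
crop(s,250,210,350,310,5,"s8");crop(d,250,120,400,240,5,"d8")
```

```text
(array([ 0.51, -0.39, -0.07]), array([0.1 , 0.08, 0.09]))
[ 0.4536 -0.1685  0.032 ] [-1.0152 -0.0229 -0.3302]
```

View pics/s8.png

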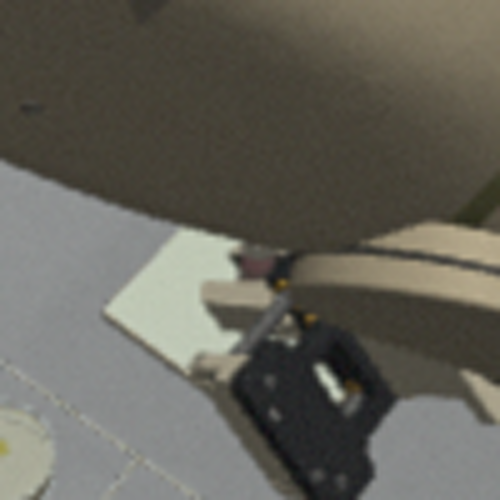

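View pics/d8.png

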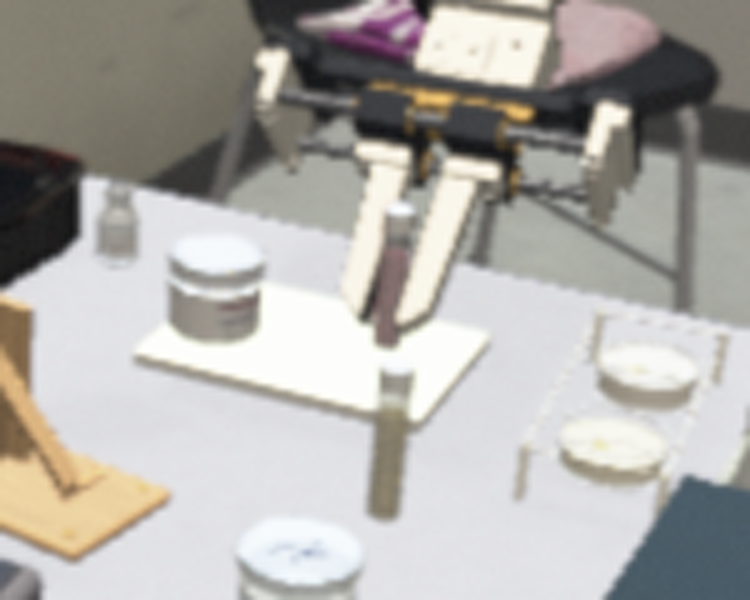

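>>> jog_arm --pt "0.15 -0.15 0 0 0 0 1" --pt "0.28 -0.25 0 0 0 0 1" --pt "0.38 -0.3 0 0 0 0 1" --pt "0.38 -0.3 0 0 0 0 1"

```text
t: 8.05
tool_pos: [0.4538, -0.1681, 0.0277]
orientation: [0.548, 1.513, 0.681]
force: [0.0, 0.5, -0.1]
opening: 0.0157
```

Run:
```python
from h import *
np.set_printoptions(precision=4,suppress=True)
d=cam("side");st=robot.read_state();print(st["tool_pos"],st["force"])
crop(d,290,140,370,220,8,"d9")
```

```text
[ 0.4538 -0.1682  0.0278] [ 0.22   -0.1912 -0.378 ]
```

View pics/d9.png

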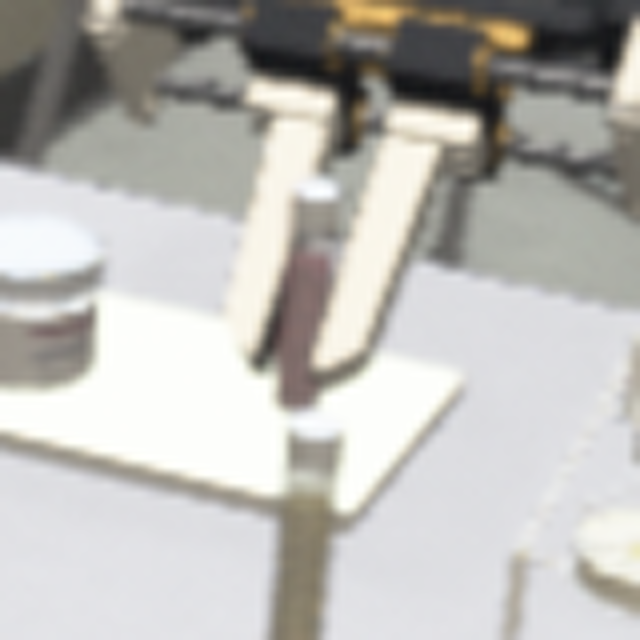

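>>> jog_arm --pt "0.1 -0.1 0 0 0 0 1" --pt "0.15 -0.15 0 0 0 0 1" --pt "0.15 -0.15 0 0 0 0 1"

```text
t: 8.48
tool_pos: [0.454, -0.1682, 0.0266]
orientation: [0.548, 1.512, 0.681]
force: [-1.7, -1.1, 6.9]
opening: 0.0155
```

>>> jog_arm --pt "0.07 -0.07 0 0 0 0 1" --pt "0.07 -0.07 0 0 0 0 1"

```text
t: 8.72
tool_pos: [0.454, -0.1683, 0.0266]
orientation: [0.549, 1.512, 0.682]
force: [-1.8, -0.1, 6.8]
opening: 0.0152
```

>>> jog_arm --pt "-0.03 0.03 0 0 0 0 0.75" --pt "-0.03 0.03 0 0 0 0 0.6" --pt "-0.03 0.03 0 0 0 0 0.5" --pt "-0.03 0.03 0 0 0 0 0.5"

```text
t: 9.22
tool_pos: [0.4539, -0.1682, 0.0269]
orientation: [0.549, 1.512, 0.682]
force: [1.0, 1.4, 0.5]
opening: 0.0455
```

Run:
```python
from h import *
np.set_printoptions(precision=4,suppress=True)
d=cam("side");st=robot.read_state();print(st["tool_pos"],st["force"],st["opening"])
crop(d,270,130,370,220,7,"d10")
```

```text
[ 0.4539 -0.1682  0.0269] [0.5484 0.2055 0.7982] 0.04599814559923684
```

View pics/d10.png

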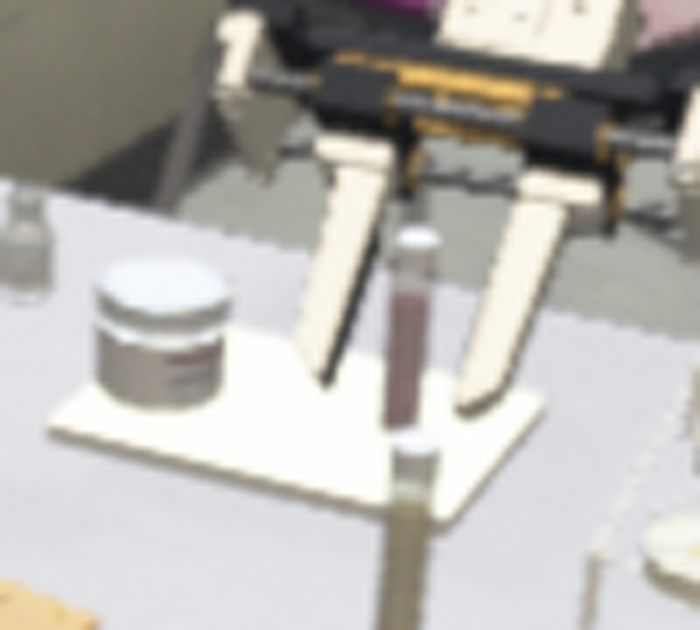

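>>> jog_arm --pt "-2 0 0 0 0 0 0.5" --pt "-5 0 0 0 0 0 0.5" --pt "-8 0 0 0 0 0 0.5" --pt "-11 0 0 0 0 0 0.5" --pt "-13 0 0 0 0 0 0.5"

```text
t: 9.9
tool_pos: [0.4621, -0.2621, 0.1212]
orientation: [0.547, 1.511, 0.68]
force: [-0.4, -0.6, -0.9]
opening: 0.0462
```

Run:
```python
from h import *
np.set_printoptions(precision=4,suppress=True)
d=cam("side");s=cam("scene");st=robot.read_state();print(st["tool_pos"],st["q"])
crop(d,270,130,370,220,7,"d11");crop(s,250,190,350,310,5,"s11")
R=ori(95,0);print(plan([.454,-.21,.18],R))
```

```text
[ 0.4626 -0.2628  0.1215] [-0.9     0.5995  1.2922  0.4278  1.9073 -0.9859]
(array([-0.41,  7.91, -0.36]), array([  0.12,   0.36, -44.7 ]))
```

View pics/d11.png

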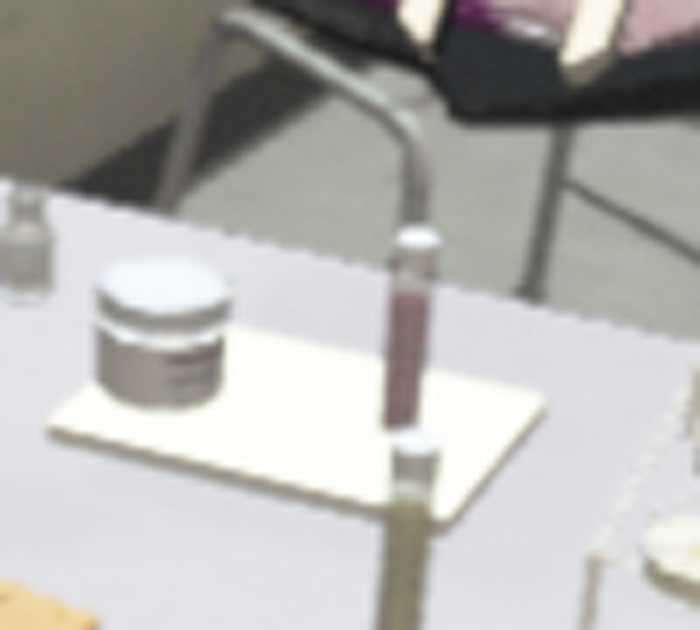

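View pics/s11.png

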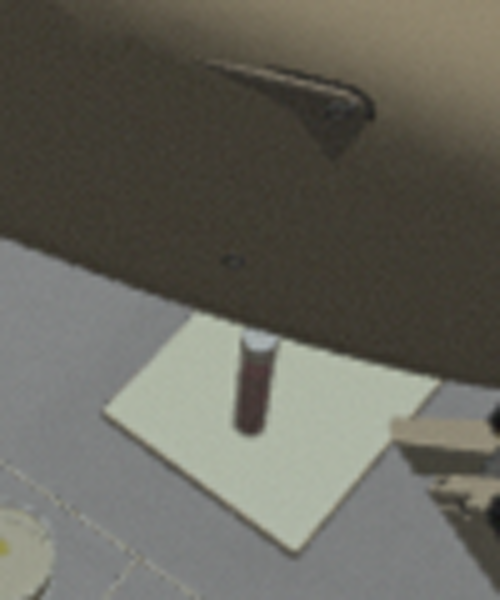

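>>> jog_arm --pt "-2 1.5 -0.1 0 0 -9 0.4" --pt "-2.5 3.2 -0.1 0 0.1 -18 0.4" --pt "-2.5 5 -0.2 0.1 0.2 -27 0.4" --pt "-1.5 6.5 -0.3 0.1 0.3 -36 0.4" --pt "-0.4 7.9 -0.4 0.1 0.4 -44.7 0.4"

```text
t: 10.62
tool_pos: [0.4538, -0.2099, 0.181]
orientation: [-0.073, 1.567, 0.064]
force: [-0.0, 0.4, -0.3]
opening: 0.0558
```

Run:
```python
from h import *
np.set_printoptions(precision=4,suppress=True)
w=cam("wrist","w12");d=cam("side");s=cam("scene");st=robot.read_state();print(st["tool_pos"],st["q"])
crop(d,300,140,360,220,8,"d12");crop(s,220,180,350,310,5,"s12")
```

```text
[ 0.4536 -0.2075  0.1803] [-0.5317 -0.1258  1.815  -0.0002  1.4518 -0.6241]
```

View pics/w12.png

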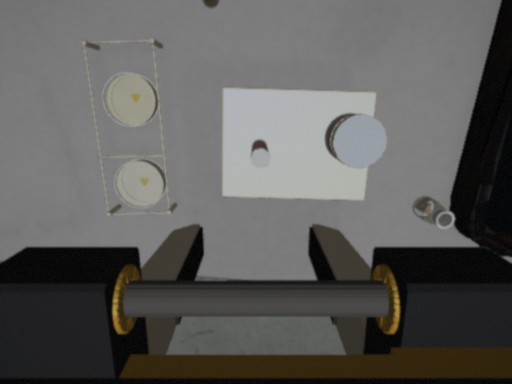

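View pics/s12.png

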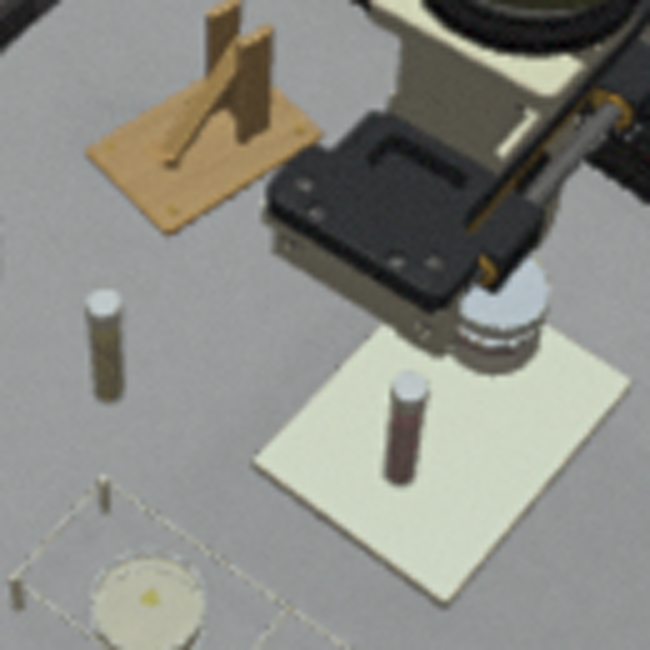

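View pics/d12.png

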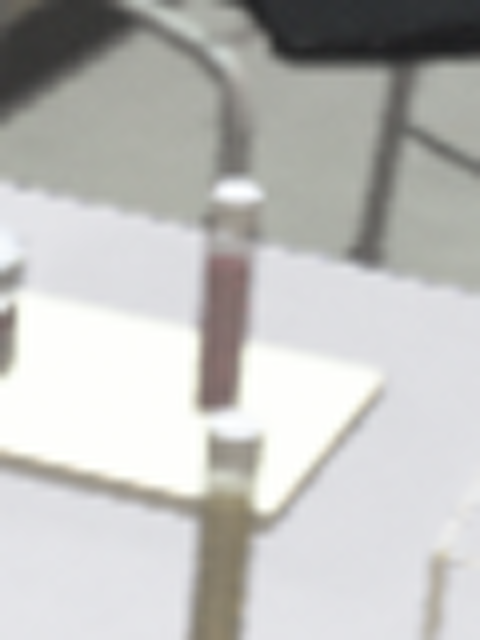

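Run:
```python
from h import *
np.set_printoptions(precision=4,suppress=True)
w=cam("wrist");d=cam("side");s=cam("scene")
crop(w,200,80,400,210,4,"w13")
g=cv2.cvtColor(w["frame"],cv2.COLOR_RGB2GRAY)
print(tri((w,260.5,158),(s,301.8,257),(d,329.8,163.8)))
print(tri((w,260.5,158),(s,301.8,257)),tri((s,301.8,257),(d,329.8,163.8)))
print("foot",tri((s,220+400/5,180+478/5),(d,300+218/8,140+405/8)))
```

```text
(array([ 0.4549, -0.1806,  0.0808]), [np.float64(2.4), np.float64(1.9), np.float64(1.4)])
(array([ 0.4564, -0.1799,  0.0768]), [np.float64(1.6), np.float64(1.6)]) (array([ 0.4548, -0.1826,  0.0811]), [np.float64(0.5), np.float64(0.5)])
foot (array([ 0.4548, -0.185 ,  0.0075]), [np.float64(0.4), np.float64(0.4)])
```

View pics/w13.png

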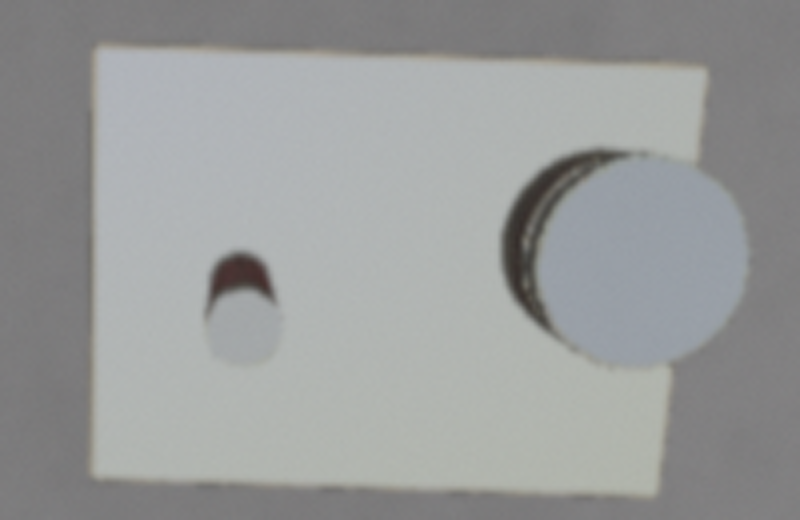

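Run:
```python
from h import *
np.set_printoptions(precision=4,suppress=True)
w=cam("wrist");d=cam("side");s=cam("scene")
print(onz(w,261,162,.083),onz(w,200+240/4,80+270/4,.009))
x,e=tri((w,261,162),(s,301.8,257),(d,329.8,163.8));print(x,e)
x=np.array([onz(w,261,162,.083)[0],onz(w,261,162,.083)[1],.083])
R=ori(95,0)
print("above",plan([x[0],x[1],.12],R), "final tcp z", .009+.067-.0188)
```

```text
[ 0.4558 -0.1839  0.083 ] [ 0.4557 -0.1814  0.009 ]
[ 0.4553 -0.1834  0.0809] [np.float64(1.0), np.float64(0.9), np.float64(0.7)]
above (array([5.94, 2.7 , 0.49]), array([-0.09, -0.08, -0.06])) final tcp z 0.0572
```

>>> jog_arm --pt "1.5 1.4 0.2 0 0 0 0.5" --pt "3.5 2.7 0.5 0 0 0 0.5" --pt "5.9 2.7 0.5 0 0 0 0.5" --pt "8 2.7 0.5 0 0 0 0.5" --pt "8 2.7 0.5 0 0 0 0.5"

```text
t: 11.7
tool_pos: [0.4539, -0.1825, 0.0963]
orientation: [-0.064, 1.576, 0.07]
force: [0.1, 0.3, 0.9]
opening: 0.0466
```

Run:
```python
from h import *
np.set_printoptions(precision=4,suppress=True)
w=cam("wrist","w14");d=cam("side");s=cam("scene")
crop(d,300,110,370,210,6,"d14")
print(robot.read_state()["tool_pos"],plan([.4556,-.1836,.0572],ori(95,0)))
```

```text
[ 0.4562 -0.1839  0.0998] (array([ 4.26,  0.03, -0.05]), array([-0.1 , -0.06, -0.06]))
```

View pics/w14.png

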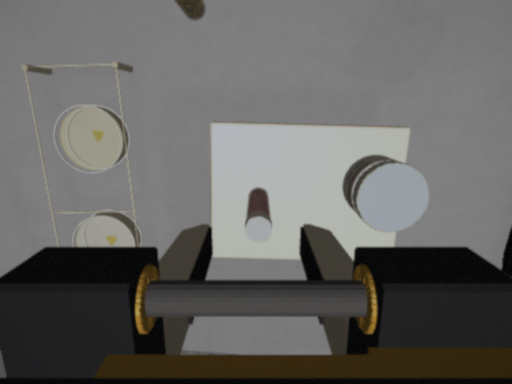

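View pics/d14.png

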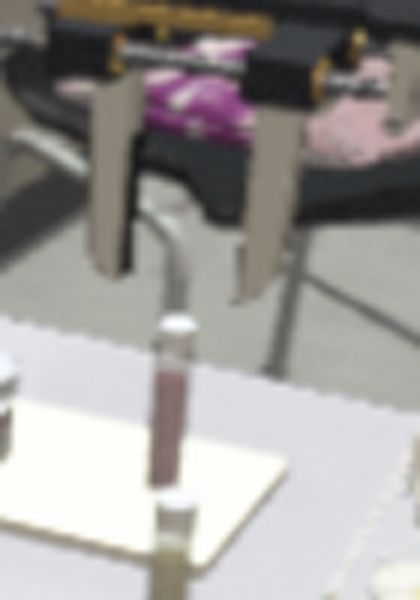

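Run:
```python
from h import *
np.set_printoptions(precision=4,suppress=True)
w=cam("wrist");st=robot.read_state();print(st["tool_pos"],onz(w,258.5,229,.083),proj(w,st["tool_pos"]))
print(plan([.4556,-.1836,.0572],ori(95,0)))
```

```text
[ 0.4565 -0.1841  0.1002] [ 0.4582 -0.1832  0.083 ] [255.3787 241.993 ]
(array([ 4.3 ,  0.06, -0.09]), array([-0.1 , -0.02, -0.03]))
```

>>> jog_arm --pt "1.5 0.05 0 0 0 0 0.5" --pt "3 0.05 0 0 0 0 0.5" --pt "4 0.05 0 0 0 0 0.5" --pt "4.3 0.05 0 0 0 0 0.5" --pt "4.3 0.05 0 0 0 0 0.5"

```text
t: 12.52
tool_pos: [0.4563, -0.1835, 0.057]
orientation: [-0.066, 1.571, 0.068]
force: [0.6, -0.6, 0.2]
opening: 0.0467
```

>>> jog_arm --pt "0 0 0 0 0 0 0.65" --pt "0 0 0 0 0 0 0.75" --pt "0 0 0 0 0 0 0.8" --pt "0 0 0 0 0 0 1" --pt "0 0 0 0 0 0 1" --squeeze 25

```text
t: 13.15
tool_pos: [0.4564, -0.1836, 0.0571]
orientation: [-0.067, 1.57, 0.068]
force: [0.0, 0.6, 0.6]
opening: 0.0155
```

Run:
```python
from h import *
np.set_printoptions(precision=4,suppress=True)
w=cam("wrist");d=cam("side")
st=robot.read_state();print(st["t"],st["tool_pos"],st["opening"],st["force"])
crop(d,290,110,370,210,6,"d15");crop(w,180,100,340,280,3,"w15")
```

```text
13.25 [ 0.4564 -0.1835  0.0571] 0.015432779602494728 [-0.1534  0.17    0.9781]
```

View pics/d15.png

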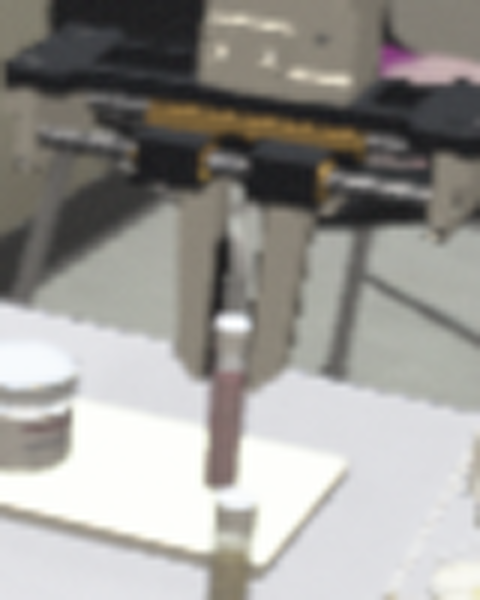

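View pics/w15.png

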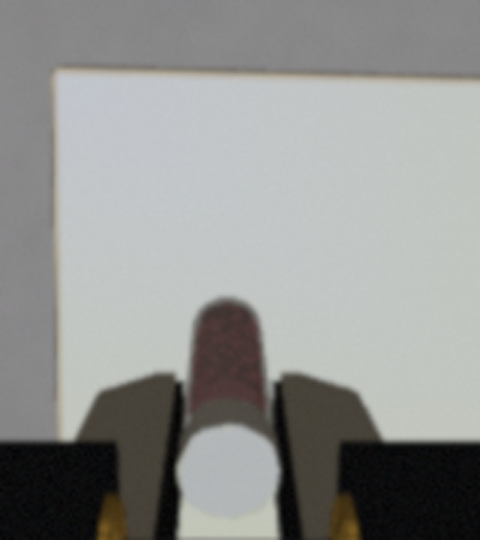

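>>> jog_arm --pt "-0.5 0 0 0 0 0 1" --pt "-4 0 0 0 0 0 1" --pt "-8 0 0 0 0 0 1" --pt "-11 0 0 0 0 0 1" --pt "-13 0 0 0 0 0 1" --squeeze 40

```text
t: 13.88
tool_pos: [0.4571, -0.184, 0.1894]
orientation: [-0.067, 1.568, 0.067]
force: [-0.6, -0.2, -0.6]
opening: 0.0151
```

Run:
```python
from h import *
np.set_printoptions(precision=4,suppress=True)
d=cam("side")
st=robot.read_state();print(st["t"],st["tool_pos"],st["opening"],st["force"])
crop(d,270,50,390,190,5,"d16")
print(plan([.507,.12,.19],ori(95,0)))
```

```text
13.925 [ 0.4581 -0.1845  0.1918] 0.014940303925158804 [0.3728 0.0225 3.0643]
(array([ 0.15, 29.92,  7.47]), array([-0.1 ,  0.23,  0.13]))
```

View pics/d16.png

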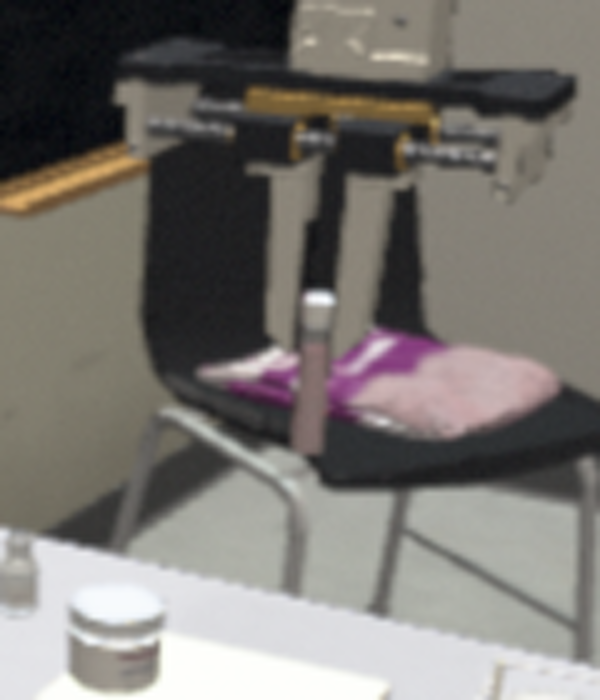

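>>> jog_arm --pt "0 3 0.7 0 0 0 1" --pt "0 7 1.7 0 0 0 1" --pt "0 11 2.7 0 0 0 1" --pt "0 15 3.7 0 0 0 1" --pt "0 19 4.7 0 0 0 1"

```text
t: 14.55
tool_pos: [0.4886, 0.0102, 0.1912]
orientation: [-0.069, 1.566, 0.065]
force: [1.1, -0.3, 0.1]
opening: 0.0153
```

>>> jog_arm --pt "0 4 1 0 0 0 1" --pt "0 7 1.7 0 0 0 1" --pt "0 9.5 2.4 0 0 0 1" --pt "0 11 2.8 0 0 0 1" --pt "0 11 2.8 0 0 0 1"

```text
t: 15.18
tool_pos: [0.5069, 0.1226, 0.1907]
orientation: [-0.07, 1.567, 0.066]
force: [0.7, -0.6, -0.4]
opening: 0.0156
```

Run:
```python
from h import *
np.set_printoptions(precision=4,suppress=True)
w=cam("wrist","w17");d=cam("side");s=cam("scene","s17")
st=robot.read_state();print(st["t"],st["tool_pos"],st["opening"],st["force"])
crop(d,170,60,300,230,4,"d17")
```

```text
15.325 [0.507  0.1213 0.1909] 0.015160652650250057 [-0.4272  0.8436 -0.45  ]
```

View pics/w17.png

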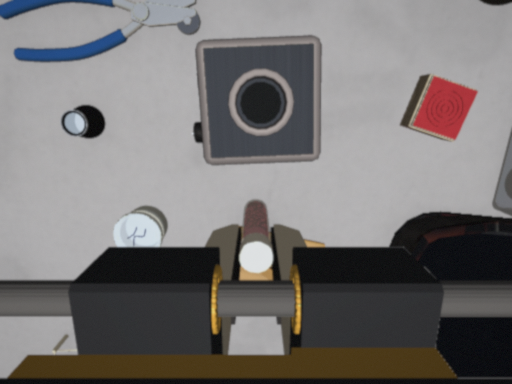

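View pics/s17.png

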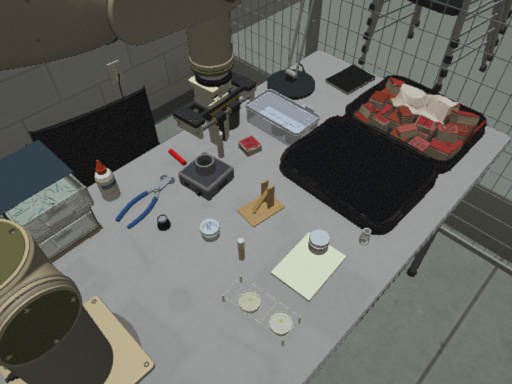

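View pics/d17.png

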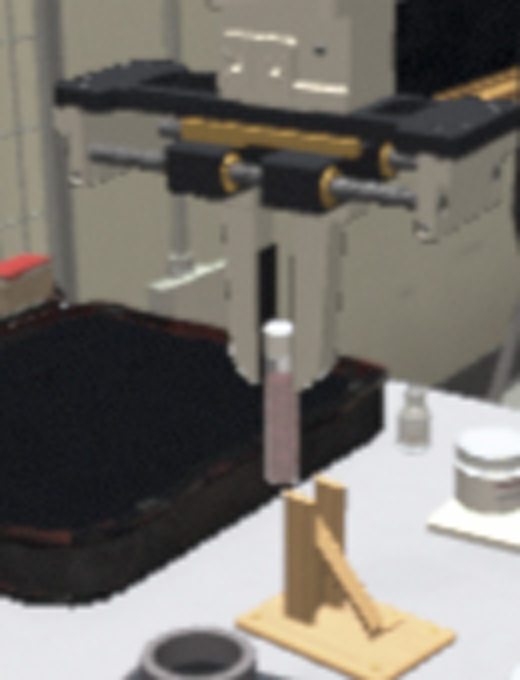

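Run:
```python
from h import *
np.set_printoptions(precision=4,suppress=True)
w=cam("wrist");d=cam("side");s=cam("scene")
crop(w,190,30,330,170,4,"w18");crop(s,170,140,240,200,8,"s18");crop(d,180,205,260,280,8,"d18")
a=[cv2.imread(f"pics/{n}18.png") for n in "wsd"];h=480
a=[cv2.resize(x,(250,250)) if 0 else x for x in a]
print([x.shape for x in a])
```

```text
[(560, 560, 3), (480, 560, 3), (600, 640, 3)]
```

View pics/w18.png

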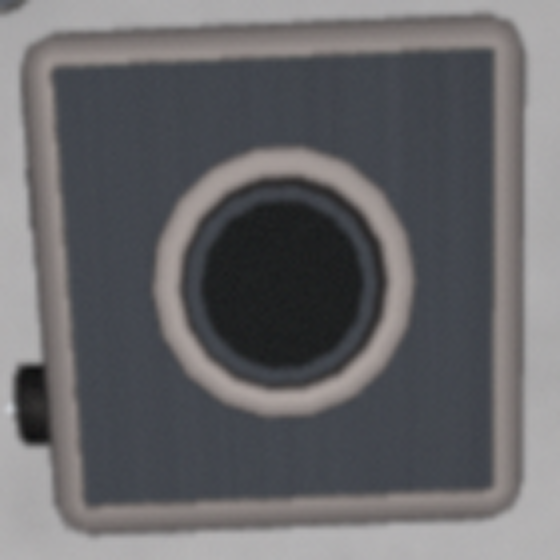

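View pics/s18.png

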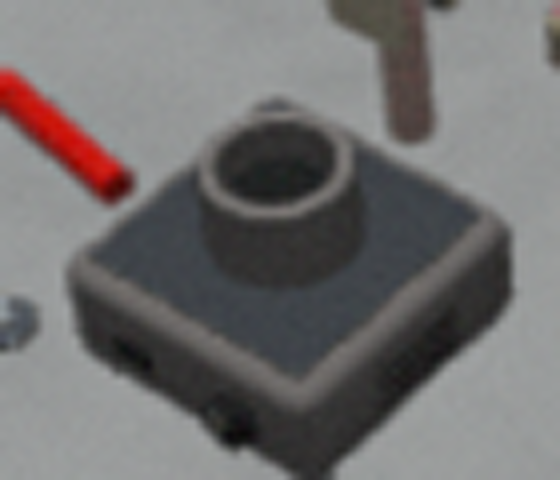

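View pics/d18.png

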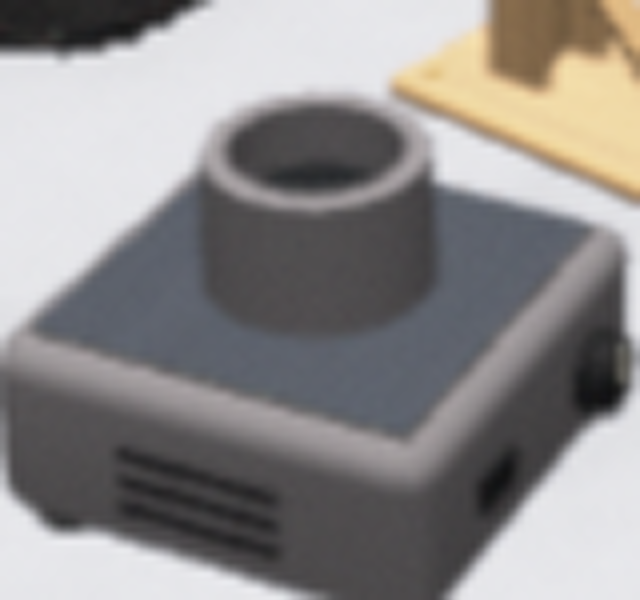

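Run:
```python
from h import *
np.set_printoptions(precision=4,suppress=True)
w=cam("wrist");d=cam("side");s=cam("scene")
W=(w,260.75,100.25);S=(s,204.75,160.6);D=(d,219.75,224.1)
for o in ((W,S,D),(S,D),(W,S),(W,D)): print(tri(*o))
print(onz(w,260.75,100.25,.085))
st=robot.read_state();print(st["tool_pos"])
# tube: cap in wrist, foot in side/scene
print("foot",tri((s,170+411/8,140+135/8),(d,170+282/4,60+480/4)))
print(plan([.507,.192,.19],ori(95,0)))
```

```text
(array([0.5061, 0.1929, 0.0806]), [np.float64(1.8), np.float64(1.3), np.float64(1.0)])
(array([0.5064, 0.1914, 0.0805]), [np.float64(0.0), np.float64(0.0)])
(array([0.5069, 0.194 , 0.0781]), [np.float64(1.1), np.float64(1.1)])
(array([0.5053, 0.1941, 0.0823]), [np.float64(0.8), np.float64(0.8)])
[0.5058 0.1946 0.085 ]
[0.5071 0.1217 0.1911]
foot (array([0.5077, 0.1218, 0.1397]), [np.float64(0.7), np.float64(0.7)])
(array([0.1 , 7.01, 0.58]), array([-0.15,  0.22,  0.13]))
```

>>> jog_arm --pt "0 2 0.1 0 0 0 1" --pt "0 4.5 0.3 0 0 0 1" --pt "0 6.5 0.4 0 0 0 1" --pt "2 7.1 0.5 0 0.1 0.1 1" --pt "4 7.1 0.5 0 0.1 0.1 1"

```text
t: 16.25
tool_pos: [0.5059, 0.1927, 0.149]
orientation: [-0.068, 1.569, 0.066]
force: [0.6, 0.3, -0.1]
opening: 0.015
```

Run:
```python
from h import *
np.set_printoptions(precision=4,suppress=True)
w=cam("wrist");d=cam("side");s=cam("scene")
st=robot.read_state();print(st["t"],st["tool_pos"],st["opening"],st["force"])
crop(w,150,100,360,290,3,"w19");crop(s,170,110,240,200,6,"s19");crop(d,170,140,270,280,4,"d19")
print(plan([.506,.193,.123],ori(95,0)))
a=cv2.imread("pics/s19.png");b=cv2.imread("pics/d19.png");h=min(len(a),len(b));cv2.imwrite("pics/sd19.png",np.hstack([a[-h:],b[-h:]])[:600,:800]);print(a.shape,b.shape)
```

```text
16.4 [0.5045 0.1917 0.1481] 0.015306559911464032 [-0.7492  0.0098 -0.4196]
(array([2.51, 0.12, 0.16]), array([-0.18, -0.16,  0.09]))
(540, 420, 3) (560, 400, 3)
```

View pics/sd19.png

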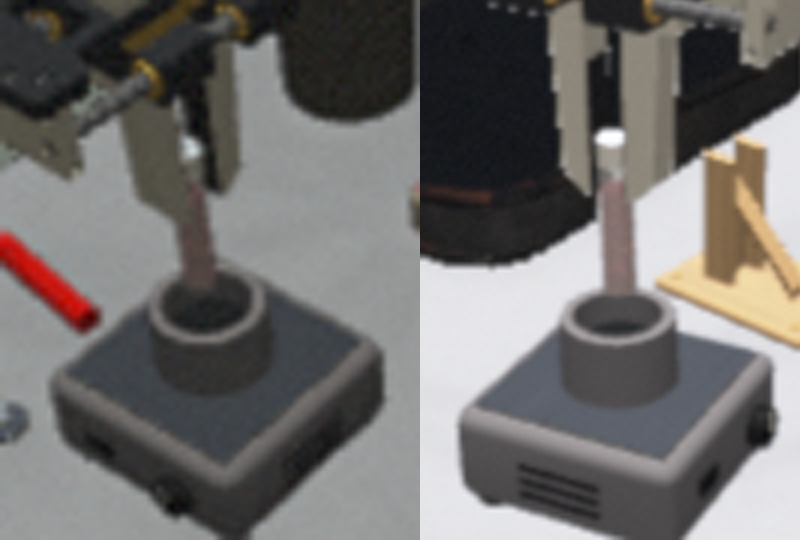

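View pics/w19.png

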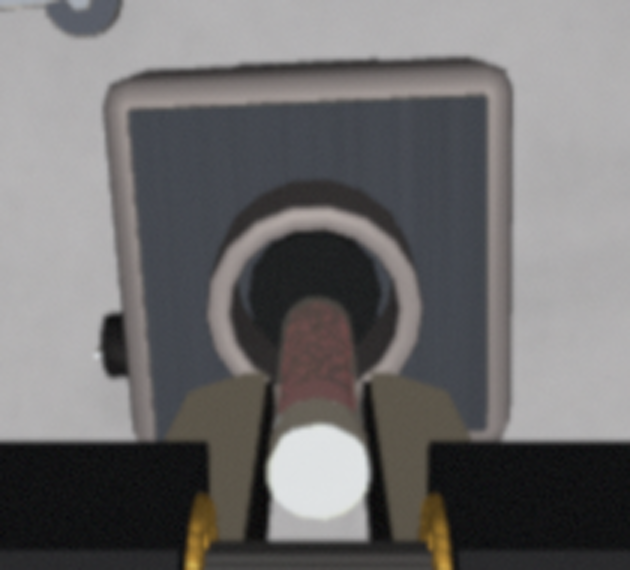

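>>> jog_arm --pt "0.8 0.1 0.1 0 0 0 1" --pt "1.6 0.1 0.1 0 0 0 1" --pt "2.2 0.1 0.15 0 0 0 1" --pt "2.5 0.1 0.15 0 0 0 1" --pt "2.5 0.1 0.15 0 0 0 1"

```text
t: 17.02
tool_pos: [0.5058, 0.1928, 0.123]
orientation: [-0.068, 1.573, 0.065]
force: [-0.0, 0.6, -0.1]
opening: 0.0151
```

>>> jog_arm --pt "0.15 0 0 0 0 0 1" --pt "0.3 0 0 0 0 0 1" --pt "0.3 0 0 0 0 0 1"

```text
t: 17.4
tool_pos: [0.5058, 0.1927, 0.1199]
orientation: [-0.068, 1.573, 0.065]
force: [-0.4, -0.2, -0.3]
opening: 0.0155
```

>>> jog_arm --pt "0.1 0 0 0 0 0 1" --pt "0.2 0 0 0 0 0 1" --pt "0.2 0 0 0 0 0 1"

```text
t: 17.77
tool_pos: [0.5059, 0.1927, 0.1182]
orientation: [-0.068, 1.572, 0.065]
force: [-0.2, 0.4, 2.9]
opening: 0.0152
```

>>> jog_arm --pt "0.1 0 0 0 0 0 1" --pt "0.2 0 0 0 0 0 1" --pt "0.2 0 0 0 0 0 1"

```text
t: 18.15
tool_pos: [0.506, 0.1928, 0.1162]
orientation: [-0.067, 1.572, 0.065]
force: [-0.3, -0.7, 4.2]
opening: 0.0152
```

>>> jog_arm --pt "0.15 0 0 0 0 0 1" --pt "0.3 0 0 0 0 0 1" --pt "0.3 0 0 0 0 0 1"

```text
t: 18.52
tool_pos: [0.5061, 0.1928, 0.1134]
orientation: [-0.068, 1.572, 0.065]
force: [-1.7, -0.6, 5.4]
opening: 0.0156
```

>>> jog_arm --pt "0.1 0 0 0 0 0 1" --pt "0.15 0 0 0 0 0 1" --pt "0.15 0 0 0 0 0 1"

```text
t: 18.9
tool_pos: [0.5061, 0.1928, 0.1121]
orientation: [-0.067, 1.572, 0.065]
force: [-2.7, -0.6, 6.5]
opening: 0.0153
```

>>> jog_arm --pt "0.1 0 0 0 0 0 1" --pt "0.1 0 0 0 0 0 1"

```text
t: 19.15
tool_pos: [0.5061, 0.1928, 0.1114]
orientation: [-0.068, 1.572, 0.065]
force: [-2.9, -1.4, 7.1]
opening: 0.0153
```

>>> jog_arm --pt "0.08 0 0 0 0 0 1" --pt "0.08 0 0 0 0 0 1"

```text
t: 19.4
tool_pos: [0.5061, 0.1928, 0.1112]
orientation: [-0.068, 1.572, 0.065]
force: [-4.1, -1.4, 8.0]
opening: 0.0153
```

Run:
```python
from h import *
np.set_printoptions(precision=4,suppress=True)
w=cam("wrist");d=cam("side");s=cam("scene")
st=robot.read_state();print(st["t"],st["tool_pos"],st["opening"],st["force"],st["wrist_torque"]);print(Ro.from_rotvec(st["orientation"]).as_matrix())
crop(w,150,150,360,290,3,"w20");crop(s,170,110,240,200,6,"s20");crop(d,170,140,270,280,4,"d20")
a=cv2.imread("pics/s20.png");b=cv2.imread("pics/d20.png");h=min(len(a),len(b));cv2.imwrite("pics/sd20.png",np.hstack([a[-h:],b[-h:]])[:600,:800])
```

```text
19.55 [0.5061 0.1929 0.1112] 0.015206058134337655 [-4.1566 -1.3051  7.781 ] [-0.2085  0.797  -0.0061]
[[-0.0019 -0.0842  0.9964]
 [-0.0017  0.9964  0.0842]
 [-1.     -0.0015 -0.002 ]]
```

View pics/sd20.png

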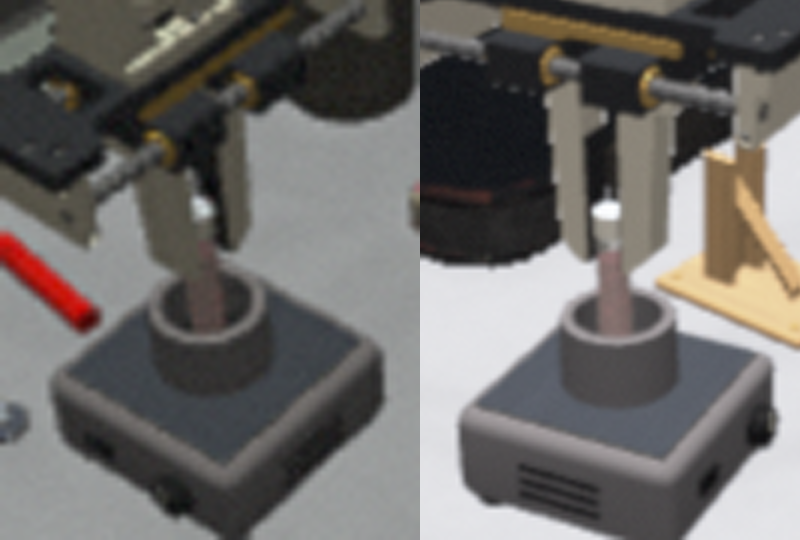

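View pics/w20.png

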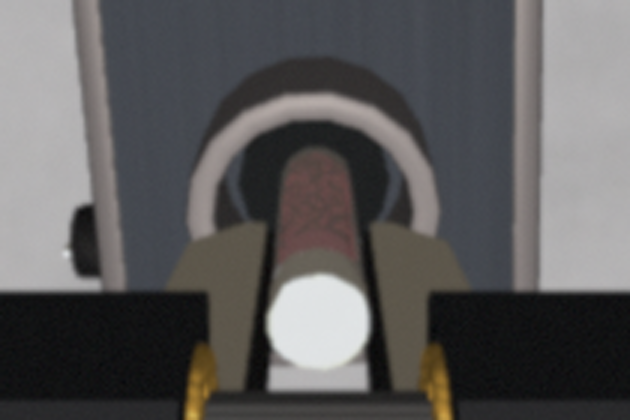

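>>> jog_arm --pt "0.08 0 0.02 0 0 0 1" --pt "0.08 0 0.02 0 0 0 1"

```text
t: 19.8
tool_pos: [0.5063, 0.1929, 0.1111]
orientation: [-0.068, 1.572, 0.065]
force: [-5.6, -1.5, 11.0]
opening: 0.0152
```

>>> jog_arm --pt "0.06 0 0 0 0 0 1" --pt "0.06 0 0 0 0 0 1"

```text
t: 20.05
tool_pos: [0.5062, 0.1929, 0.1111]
orientation: [-0.068, 1.572, 0.065]
force: [-3.9, -1.7, 9.1]
opening: 0.0152
```

>>> jog_arm --pt "0.12 0 0 0 0 0 1" --pt "0.12 0 0 0 0 0 1" --pt "0.12 0 0 0 0 0 1"

```text
t: 20.42
tool_pos: [0.5063, 0.1929, 0.1111]
orientation: [-0.068, 1.572, 0.065]
force: [-6.4, -1.2, 13.3]
opening: 0.0152
```

>>> jog_arm --pt "0.12 0 0 0 0 0 1" --pt "0.12 0 0 0 0 0 1" --pt "0.12 0 0 0 0 0 1" --pt "0.12 0 0 0 0 0 1" --pt "0.12 0 0 0 0 0 1"

```text
t: 21.05
tool_pos: [0.5063, 0.1929, 0.1111]
orientation: [-0.068, 1.572, 0.065]
force: [-6.3, -2.1, 14.2]
opening: 0.0153
```

>>> jog_arm --pt "0.12 0 0 0 0 0 1" --pt "0.12 0 0 0 0 0 1" --pt "0.12 0 0 0 0 0 1" --pt "0.12 0 0 0 0 0 1" --pt "0.12 0 0 0 0 0 1"

```text
t: 21.68
tool_pos: [0.5063, 0.193, 0.1111]
orientation: [-0.068, 1.571, 0.065]
force: [-5.7, -2.5, 14.5]
opening: 0.0148
```

Run:
```python
from h import *
np.set_printoptions(precision=4,suppress=True)
w=cam("wrist");d=cam("side");st=robot.read_state();print(st["tool_pos"],st["force"],st["opening"])
crop(w,150,150,360,290,3,"w21");crop(d,190,170,250,260,7,"d21")
```

```text
[0.5063 0.193  0.1111] [-6.2634 -1.377  13.553 ] 0.01570439755858218
```

View pics/d21.png

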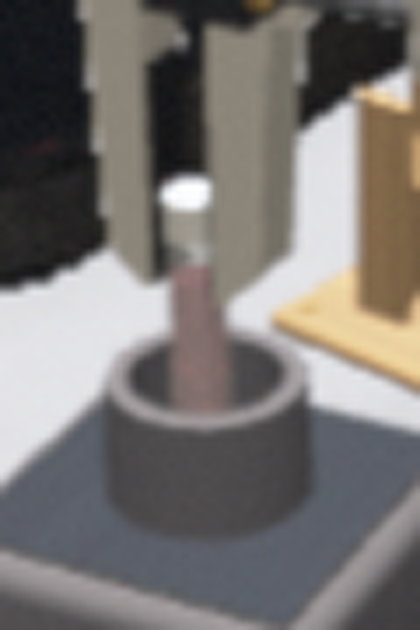

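View pics/w21.png

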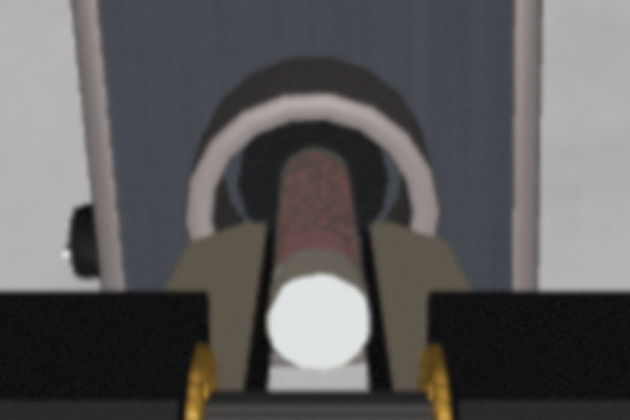

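>>> jog_arm --pt "-0.4 0 0 0 0 0 1" --pt "-1 0 0 0 0 0 1" --pt "-2.5 0 0 0 0 0 1" --pt "-5 0 0 0 0 0 1" --pt "-8 0 0 0 0 0 1"

```text
t: 22.4
tool_pos: [0.5061, 0.193, 0.1917]
orientation: [-0.068, 1.572, 0.065]
force: [0.3, 0.0, 0.2]
opening: 0.0151
```

Run:
```python
from h import *
np.set_printoptions(precision=4,suppress=True)
d=cam("side");s=cam("scene");st=robot.read_state();print(st["t"],st["tool_pos"],st["force"],st["opening"])
crop(s,170,90,250,200,5,"s22");crop(d,170,120,270,280,4,"d22")
a=cv2.imread("pics/s22.png");b=cv2.imread("pics/d22.png");h=min(len(a),len(b));cv2.imwrite("pics/sd22.png",np.hstack([a[-h:],b[-h:]])[:600,:800])
print(plan([.507,.12,.19],ori(95,0)),plan([.456,-.183,.19],ori(95,0)))
```

```text
22.5 [0.5088 0.1938 0.1957] [ 0.5876 -0.4854  0.0007] 0.015392803044428333
(array([ 0.57, -7.34, -0.81]), array([-0.15,  0.29,  0.01])) (array([  0.53, -37.1 ,  -8.45]), array([-0.15,  0.29,  0.01]))
```

View pics/sd22.png

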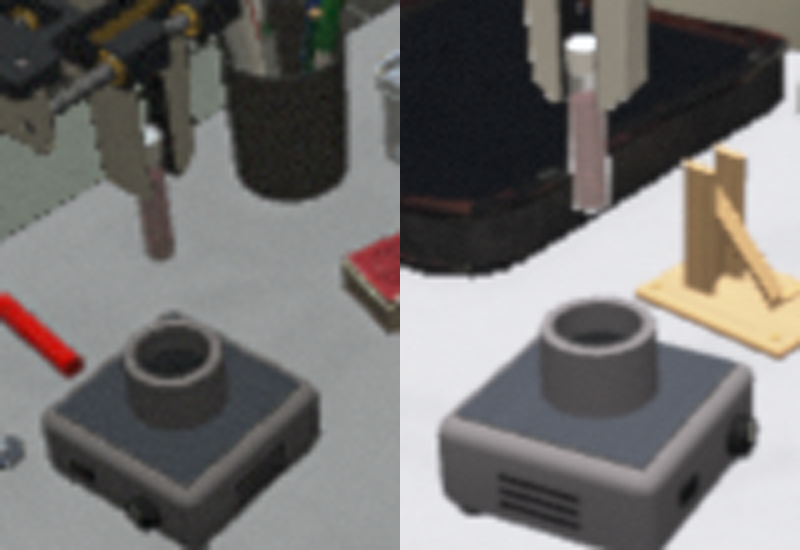

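Tube still held upright. Back to the tile.

>>> jog_arm --pt "0 -4 -0.9 0 0 0 1" --pt "0 -8 -1.8 0 0 0 1" --pt "0 -12 -2.7 0 0 0 1" --pt "0 -16 -3.6 0 0.1 0 1" --pt "0 -20 -4.6 0 0.2 0 1"

```text
t: 23.12
tool_pos: [0.4793, -0.0106, 0.1949]
orientation: [-0.067, 1.569, 0.066]
force: [0.7, -0.0, -0.8]
opening: 0.0152
```

>>> jog_arm --pt "0 -4 -0.9 0 0 0 1" --pt "0 -8 -1.8 0 0 0 1" --pt "0 -12 -2.7 0 0 0 1" --pt "0 -15 -3.4 0 0.1 0 1" --pt "0 -16.5 -3.8 0 0.1 0 1"

```text
t: 23.75
tool_pos: [0.4549, -0.1795, 0.1943]
orientation: [-0.065, 1.571, 0.065]
force: [0.1, 0.7, -0.0]
opening: 0.0152
```

Run:
```python
from h import *
np.set_printoptions(precision=4,suppress=True)
st=robot.read_state();print(st["t"],st["tool_pos"],st["opening"],st["q"])
w=cam("wrist","w23")
print(plan([.456,-.183,.065],ori(95,0)))
```

```text
23.75 [ 0.4549 -0.1795  0.1943] 0.015164585819758705 [-0.4803 -0.1604  1.8206 -0.0005  1.4825 -0.5633]
(array([12.93, -0.27,  0.12]), array([-0.24, -0.08,  0.03]))
```

View pics/w23.png

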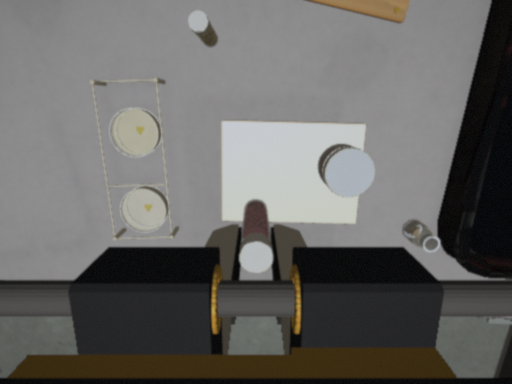

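>>> jog_arm --pt "4 -0.1 0 -0.1 0 0 1" --pt "8 -0.2 0.1 -0.2 0 0 1" --pt "11 -0.3 0.1 -0.2 0 0 1" --pt "12.6 -0.3 0.1 -0.2 0 0 1" --pt "12.9 -0.3 0.1 -0.2 0 0 1"

```text
t: 24.42
tool_pos: [0.4554, -0.1825, 0.0645]
orientation: [-0.068, 1.573, 0.069]
force: [0.7, -0.1, -0.8]
opening: 0.0151
```

>>> jog_arm --pt "0 0 0 0 0 0 1" --pt "0.3 0 0 0 0 0 1" --pt "0.3 0 0 0 0 0 1"

```text
t: 24.8
tool_pos: [0.4558, -0.1826, 0.0621]
orientation: [-0.069, 1.572, 0.068]
force: [-0.3, 0.2, 0.4]
opening: 0.0151
```

>>> jog_arm --pt "0.2 0 0 0 0 0 1" --pt "0.35 0 0 0 0 0 1" --pt "0.4 0 0 0 0 0 1" --pt "0.4 0 0 0 0 0 1"

```text
t: 25.3
tool_pos: [0.4557, -0.1826, 0.058]
orientation: [-0.068, 1.572, 0.068]
force: [-0.1, -0.0, -0.0]
opening: 0.0151
```

>>> jog_arm --pt "0.1 0 0 0 0 0 1" --pt "0.1 0 0 0 0 0 1"

```text
t: 25.55
tool_pos: [0.4558, -0.1827, 0.0571]
orientation: [-0.069, 1.572, 0.068]
force: [-0.1, -0.4, 0.9]
opening: 0.0151
```

>>> jog_arm --pt "0.07 0 0 0 0 0 1" --pt "0.07 0 0 0 0 0 1"

```text
t: 25.8
tool_pos: [0.4559, -0.1828, 0.057]
orientation: [-0.069, 1.571, 0.068]
force: [-2.5, 0.4, 6.3]
opening: 0.0157
```

>>> jog_arm --pt "0 0 0 0 0 0 0.8" --pt "0 0 0 0 0 0 0.7" --pt "0 0 0 0 0 0 0.6" --pt "0 0 0 0 0 0 0.5" --pt "0 0 0 0 0 0 0.5"

```text
t: 26.42
tool_pos: [0.4559, -0.1828, 0.057]
orientation: [-0.069, 1.572, 0.068]
force: [0.2, 0.6, 0.5]
opening: 0.0457
```

Run:
```python
from h import *
w=cam("wrist");d=cam("side");st=robot.read_state();print(st["tool_pos"],st["force"],st["opening"])
crop(w,150,100,360,280,3,"w24");crop(d,290,110,370,210,6,"d24")
```

```text
[ 0.45596366 -0.18280685  0.05702231] [0.62979002 0.18788703 0.7527199 ] 0.046621771463252
```

View pics/w24.png

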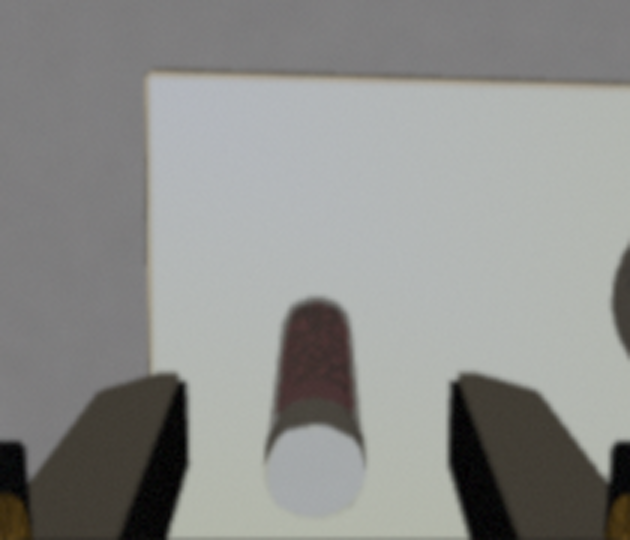

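View pics/d24.png

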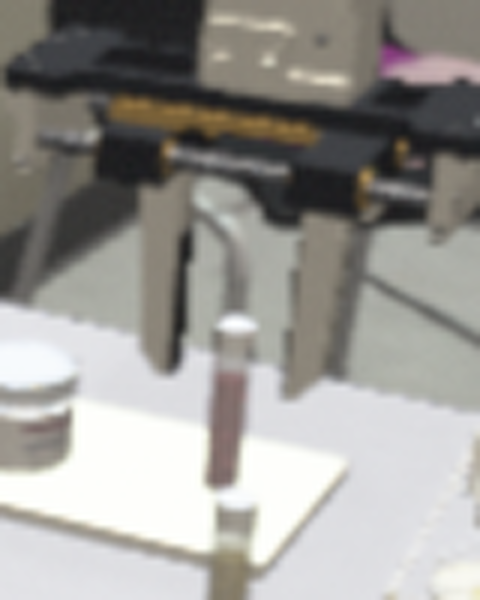

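Released and upright. Retreat straight up.

>>> jog_arm --pt "-2 0 0 0 0 0 0.5" --pt "-5 0 0 0 0 0 0.5" --pt "-8 0 0 0 0 0 0.5" --pt "-12 0 0 0 0 0 0.5" --pt "-14 0 0 0 0 0 0.5"

```text
t: 27.15
tool_pos: [0.4571, -0.1832, 0.1997]
orientation: [-0.07, 1.569, 0.067]
force: [-0.9, -0.1, 0.2]
opening: 0.0463
```

>>> jog_arm --pt "0 0 0 0 0 0 0.5" --pt "0 0 0 0 0 0 0.5" --pt "0 0 0 0 0 0 0.5"

```text
t: 27.52
tool_pos: [0.4563, -0.1828, 0.1981]
orientation: [-0.069, 1.571, 0.068]
force: [-0.6, 0.4, -0.9]
opening: 0.0467
```

Run:
```python
from h import *
np.set_printoptions(precision=4,suppress=True)
d=cam("side","d25");w=cam("wrist","w25");s=cam("scene","s25");st=robot.read_state();print(st["t"],st["tool_pos"],st["force"],np.abs(st["dq"]).max())
crop(s,160,120,360,310,4,"s25b");crop(d,170,130,400,280,3,"d25b")
```

```text
27.675 [ 0.4566 -0.1829  0.1986] [ 0.3401 -0.3406 -0.0684] 0.006115808457155865
```

View pics/s25.png

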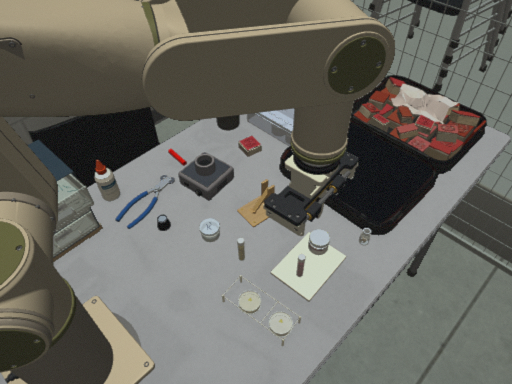

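View pics/d25b.png

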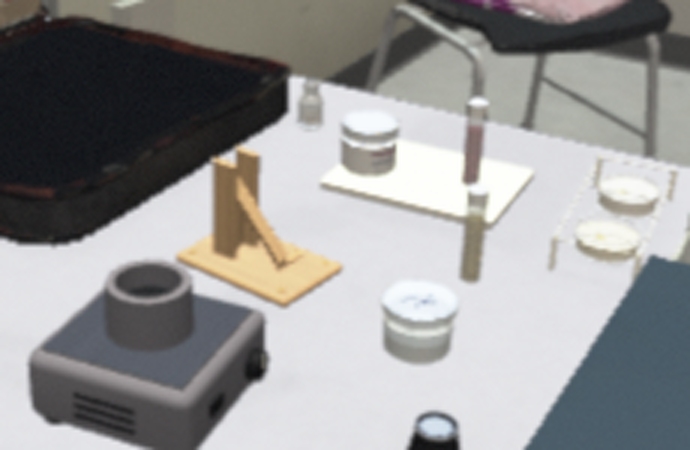

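View pics/w25.png

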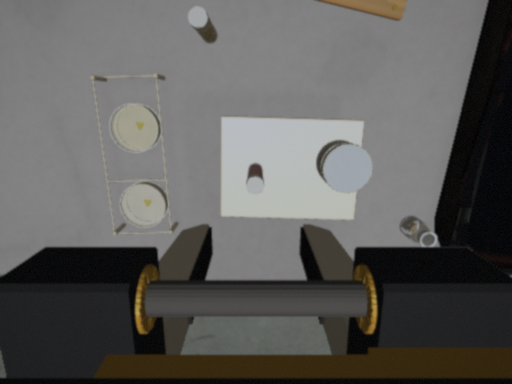

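The tube stands upright and free on the tile (scene 301,266; wrist 255,180). The jar, pot, other tube, vial and the rest of the scene look unmoved.

```bash
python3 -c "
from plant import ticket
print(ticket.close_job())"
```

```text
the job is handed in; nothing more can be done
None
```

The job is done and handed in at about 28 s of the 64 s allowed. The bead tube stands upright and free on the tile, with the arm clear about 0.2 m up and the wrist force reading near zero.

**What I did:** I took the leaning tube by its body, lifted it straight up, stood it on the free half of the tile and let go. I then took it by its cap from above and pressed the shaker pad. Finally I stood it back on the tile at about (0.456, −0.183) and let go.

**The press:** The first contact was with the tool tip at about 0.119 m, and it stopped at 0.1111 m, close to the pad's full 8 mm. The force then rose from 8 to 14 N with no further movement, so I judged the pad fully down. I held it there for about 1.5 s at 13–14 N; the highest reading was 14.5 N.

**Last pictures:** All three cameras show the tube on the tile. The jar, pot, other tube, vial, rest and shaker appear where they were. The stamp and the red look-alike were visible only in some views, and I did not measure the bystanders again.

**Checks that failed or disagreed:**
- My first way of uprighting the tube ran joint 3 to the edge of its range (2.498 of 2.5 rad). I leaned the gripper sideways instead.
- The camera estimates of height came out 2–5 mm below the text's values for the collar rim and the tile corners. I used contact force to set the final heights.
- There was a sideways force of about 6 N during the press, with no visible tilt or slip of the tube.

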